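# Pack the gem dealer's stock into the carry tray

### The job

The gem fair is closing: pack the low wooden box, the tall wooden box, the square wooden case and the tall clear jar with the steel lid into the open aluminium carry tray, all four standing upright, flat on its floor inside its walls. They only just fit side by side, so plan how they go in; lower each one in, do not drop it, and leave everything else on the table where it is.

Things in the scene. Friction and masses are not known exactly. Their poses are not given: they have to be found in the camera images.
- tray_in (a point): Centre of the inner floor of the open aluminium carry tray, z up. The tray is fixed to the table. Inside it measures 118 mm along this frame's x and 178 mm along its y; walls and floor are 5 mm thick, the rims stand 36 mm above the table (31 mm above the inner floor). This point is 5 mm above the table.
- low_box: Dark wooden oblong box, the lower of two, 112 mm along its x, 50 mm along its y, 60 mm high, closed and solid, about 0.25 kg. Origin at the centre of its underside, z up.
- tall_box: Dark wooden oblong box, the taller of two, 112 mm along its x, 54 mm along its y, 90 mm high, closed and solid, about 0.32 kg. Origin at the centre of its underside, z up.
- square_case: Dark wooden case of square plan, 58 x 58 mm, 85 mm high, closed and solid, about 0.25 kg. Origin at the centre of its underside, z up, x and y along its sides.
- jar: Round clear jar of stones, standing upright, 105 mm high, 56 mm in diameter, steel lid of the same diameter on its top 24 mm, about 0.28 kg. Origin at the centre of its underside, z up.
- tin: Bystander: closed round aluminium tin, 65 mm in diameter, 45 mm high, loose. Origin at the centre of its underside. Not to be packed.
- magnifier: Bystander: small standing lens, loose, black disc foot 70 mm in diameter, thin post, upright round lens 48 mm across, 95 mm high in all. Origin at the centre of its underside.
- loupe: Bystander: small folded black loupe, 36 x 30 x 18 mm high, loose. Origin at the centre of its underside.
- tweezers: Bystander: steel tweezers lying flat along their x, 120 x 10 x 8 mm, loose. Origin at the centre of the underside.
- scale: Bystander: flat black pocket scale, 120 (x) x 75 (y) x 20 mm high, loose. Origin at the centre of its underside.
- calculator: Bystander: flat grey calculator, 140 (x) x 75 (y) x 16 mm high, loose. Origin at the centre of its underside.
Not all that is in view belongs to the job. Leave any yellow look-alike of the tall_box alone.

How it is judged (in metres and radians):
At the end, for the whole second after the job is handed in: The low box, the tall box, the square case and the jar all stand in the tray: each within its walls, its underside within 5 mm of the inner floor, upright to 0.06 rad, released and at rest (x of low_box in the frame of tray_in between -0.05 and 0.05 m and y of low_box in the frame of tray_in between -0.08 and 0.08 m and z of low_box in the frame of tray_in between -0.003 and 0.005 m and angle between each of low_box, tall_box, square_case, jar's own z axis and vertical below 0.06 rad and linear speed of each of low_box, tall_box, square_case, jar below 0.02 m/s and x of tall_box in the frame of tray_in between -0.05 and 0.05 m and y of tall_box in the frame of tray_in between -0.08 and 0.08 m and z of tall_box in the frame of tray_in between -0.003 and 0.005 m and x of square_case in the frame of tray_in between -0.05 and 0.05 m and y of square_case in the frame of tray_in between -0.08 and 0.08 m and z of square_case in the frame of tray_in between -0.003 and 0.005 m and x of jar in the frame of tray_in between -0.05 and 0.05 m and y of jar in the frame of tray_in between -0.08 and 0.08 m and z of jar in the frame of tray_in between -0.003 and 0.005 m); the robot touches nothing.
It fails at once if a bystander was pushed more than 20 mm away (distance of any of tin, magnifier, loupe, tweezers, scale, calculator from where it was at the start of the episode above 0.02 m).
It fails at once if a thing was let go more than 40 mm above the tray's floor ((x of low_box in the frame of tray_in between -0.05 and 0.05 m and y of low_box in the frame of tray_in between -0.08 and 0.08 m and z of low_box in the frame of tray_in above 0.04 m and contact force between low_box and the fingers below 0.05 N) or (x of tall_box in the frame of tray_in between -0.05 and 0.05 m and y of tall_box in the frame of tray_in between -0.08 and 0.08 m and z of tall_box in the frame of tray_in above 0.04 m and contact force between tall_box and the fingers below 0.05 N) or (x of square_case in the frame of tray_in between -0.05 and 0.05 m and y of square_case in the frame of tray_in between -0.08 and 0.08 m and z of square_case in the frame of tray_in above 0.04 m and contact force between square_case and the fingers below 0.05 N) or (x of jar in the frame of tray_in between -0.05 and 0.05 m and y of jar in the frame of tray_in between -0.08 and 0.08 m and z of jar in the frame of tray_in above 0.04 m and contact force between jar and the fingers below 0.05 N)).
It also fails if it takes over 72 s, if anything falls off the work surface, if the arm or the gripper's body presses on something with over 40 N, if the wrist force passes 120 N, or if a joint passes its speed limit or range.

### The arm

A 6-joint arm with a two-finger parallel gripper is mounted at the origin on the work surface. World frame = base frame: x ahead of the robot, y to its left, z up, the work surface at z = 0. Lengths are in mm, angles in rad, forces in N, time in s.
With the tool pointing down it reaches from about 350 to 975 mm from the base axis. Payload 7.1 kg.
Tool frame: the origin (TCP) lies on the front face of the gripper's body, between the roots of the fingers; the fingertips stand 80 mm ahead of it and the grasp point (between the pads) lies 61 mm ahead of it; z points along the fingers, y is the line along which they close (so a half turn about z gives the same grasp; the last joint's range is limited). The gripper opens to 88 mm and grips with 3 to 60 N. Pads are 20 mm wide; open, the fingers measure 115 mm over their backs; the gripper's body (75 mm by 178 mm) begins 61 mm behind the grasp point.
Start: joints at [1.245, 0.423, 1.63, -0, 1.089, -0.019], TCP at [188.724, 595.809, 302.675] pointing down, gripper open.
Joint ranges: [-3, 3], [-0.9, 2.11], [0.09, 2.58], [-1.31, 4.45], [0.11, 2.69], [-2.54, 2.54]. Speed limits (rad/s): [2.39, 2.39, 3.01, 3.14, 3.14, 3.14].

### API

Orientations are given as a rotation vector (axis times angle).
In Python, from workcell import readout, vision, close_job gives the robot as it stands.
- The arm moves only by the tool servo_tool, never from a script. Its argument "plan" is a list that holds one entry, the list of rows, each a list of 7 numbers: the gripper command: -1 is fully open, 1 is shut, values between are in proportion, then the shift along the world's x, y, z in units of 40 mm (1.0 is 40 mm), then the turn, a rotation vector about the world's x, y, z in units of 5 degrees (1.0 is 5 degrees). A call has 1 to 5 rows; each row shifts and turns the commanded pose from where the row before left it; what a row does not reach is not made up. A row lasts 1/12 s, in which the tool goes at most 41.7 mm and 7.16 degrees, less where a joint would pass 70% of its speed; a pose out of reach is approached as far as the arm can. A call is refused whole if a number of a shift passes 1 or a number of a turn 1, either way. A call with a gripper value outside its range is refused whole. The fingers move at their own pace and stop on an object; the grip force is fixed at half the most. Time passes only in rows, so rows that do not move let the fingers close. It gives the time, the measured TCP pose, the force, the opening and the grip force at its end, in the units of the state.
- readout.get_obs(): the state, without advancing time (a new reading comes with each control period).
- vision.get_image(name): name is "scene" or "top" or "wrist"; returns the picture (400x640x3 uint8, red, green, blue); there is no depth.
- vision.camera_params(name): a dict with "fx", "fy", "cx", "cy" (pixels), "rvec" (rotation vector, rad) and "tvec" (3), from world to camera coordinates, as OpenCV has them; the wrist camera has in their place "hand_eye" (4x4, takes a point from camera to tool coordinates, whose origin is the TCP and whose axes are the flange's). Camera axes: x right, y down, z forward; pixel columns grow to the right and rows downward; lengths in mm; the calibration is good to about 2 mm. A picture is of the moment at which its call begins: read the wrist's pose just before it. camera_params takes no time and is no camera call.
- close_job(): hands the job in; it is judged then, once.
The state is a dict: "t": time; "qpos": joint angles; "qvel": joint speeds; "joint_torque": joint torques, N m; "ee_pos": TCP position; "orientation": TCP orientation; "ft_force": force on the tool from outside, world axes, zero at the start; "moment": the same for the moment, N m; "width": finger opening in mm; "grasp_force": force on a finger pad.
Only numpy, scipy, OpenCV 4.12 (cv2) and the standard library are available. Lean on these libraries where they do the work, as an engineer would, in place of code of your own. Each camera call takes 0.05 s, during which the arm holds its last target. There are 200 camera calls.

## Working session

There is one attempt and no reset: what is moved stays moved. The work goes in short steps, Python scripts to look and compute and a tool call to move; the robot and the scene stay as the last step left them, time stands still between calls to the robot, and variables do not carry over. Pictures are saved under pics/ and viewed, at most 10 in all, crops included, and the job is handed in when it is done.

Besides the shell and the picture viewer there is one more tool, called after ">>>" as name(argument=value, ...) on one line, values as JSON. servo_tool: Moves the arm, as the interface text tells. Its arguments: {"type":"object","properties":{"plan":{"type":"array"}},"required":["plan"]}

```bash
mkdir -p pics; ls
python3 - <<'E'
from workcell import readout, vision
import cv2, numpy as np
o=readout.get_obs(); print({k:np.round(v,3).tolist() for k,v in o.items()})
for n in("scene","top"):
    im=vision.get_image(n); cv2.imwrite(f"pics/{n}0.png",im[:,:,::-1]); print(n,vision.camera_params(n))
print(vision.camera_params("wrist"))
E
```

```text
pics
{'t': 0.0, 'qpos': [1.245, 0.424, 1.631, 0.0, 1.089, -0.019], 'qvel': [0.001, 0.001, 0.001, -0.001, 0.0, 0.001], 'joint_torque': [-0.001, -54.462, -27.367, 0.064, 0.023, -0.0], 'ee_pos': [188.602, 595.414, 301.904], 'orientation': [-0.48, -3.104, 0.002], 'ft_force': [0.655, -0.323, -0.065], 'moment': [0.012, -0.025, 0.052], 'grasp_force': 0.0, 'width': 87.512}
scene {'fx': 461.9472923583015, 'fy': 461.9472923583015, 'cx': 321.054050437171, 'cy': 203.98769463651524, 'rvec': array([ 1.31883986,  2.48372619, -0.67800834]), 'tvec': array([ 277.63020363, -330.51204335, 1597.1226536 ])}
top {'fx': 508.26227445237345, 'fy': 508.26227445237345, 'cx': 322.7804506056354, 'cy': 197.37209039047903, 'rvec': array([ 2.20818308, -2.15336448,  0.04546401]), 'tvec': array([   8.97975382,  478.77577897, 1728.1035588 ])}
{'fx': 301.39094920273794, 'fy': 301.39094920273794, 'cx': 318.52544367724346, 'cy': 196.5838015551297, 'hand_eye': array([[-1.15398687e-03, -9.67339108e-01, -2.53483173e-01,
         7.04655990e+01],
       [ 9.99998959e-01, -8.96801504e-04, -1.13015197e-03,
        -4.00115407e-01],
       [ 8.65916109e-04, -2.53484213e-01,  9.67339136e-01,
        -8.19342154e+01],
       [ 0.00000000e+00,  0.00000000e+00,  0.00000000e+00,
         1.00000000e+00]])}
```

View pics/scene0.png

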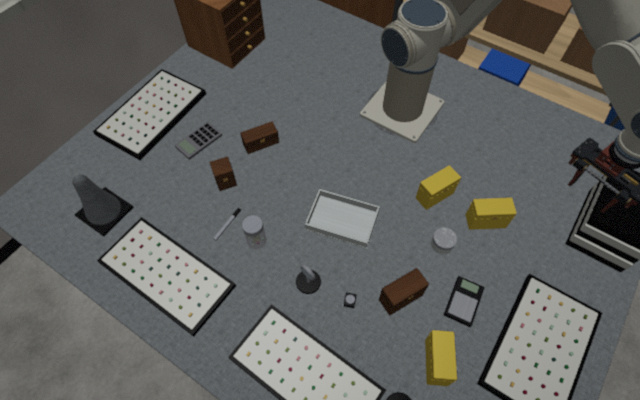

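View pics/top0.png

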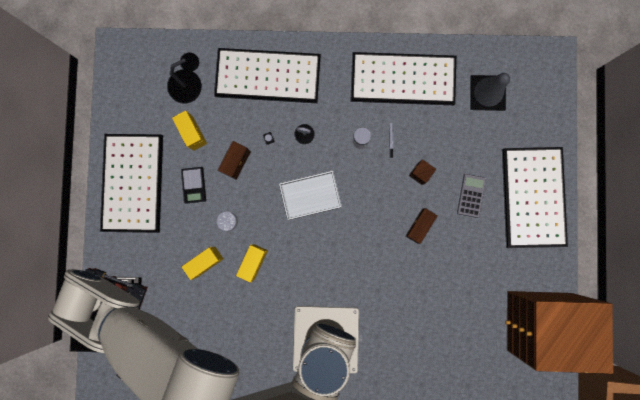

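The scene picture shows the tray at about (342,217) and dark wooden things at (259,137), (223,173) and (404,291). It also shows the jar at (253,228) and three yellow look-alikes. In the top picture the tray is at (310,194) and the wooden things are at (234,159), (421,225) and (423,172). The jar is at (362,135), the tin at (226,221) and the magnifier at (304,133). There are two candidates for tall and low box, so I'll measure and crop both.

```bash
cat > h.py <<'E'
import cv2, numpy as np
from scipy.spatial.transform import Rotation as R
from workcell import readout, vision
def cam(n, o=None):
    p=vision.camera_params(n); K=np.array([[p['fx'],0,p['cx']],[0,p['fy'],p['cy']],[0,0,1]])
    if n=='wrist':
        o=o or readout.get_obs(); T=np.eye(4); T[:3,:3]=R.from_rotvec(o['orientation']).as_matrix(); T[:3,3]=o['ee_pos']
        W=T@p['hand_eye']
        return K,W[:3,:3],W[:3,3]
    Rm=R.from_rotvec(p['rvec']).as_matrix(); return K,Rm.T,-Rm.T@p['tvec']
def cast(c,uv,z):
    K,Rw,C=c; uv=np.atleast_2d(np.asarray(uv,float)); d=(Rw@np.linalg.inv(K)@np.c_[uv,np.ones(len(uv))].T).T
    return C+d*((z-C[2])/d[:,2])[:,None]
def proj(c,P):
    K,Rw,C=c; q=(K@Rw.T@(np.atleast_2d(P)-C).T).T; return q[:,:2]/q[:,2:]
def brown(im):
    h=cv2.cvtColor(im,cv2.COLOR_RGB2HSV); return cv2.inRange(h,(0,90,20),(18,255,140))
def blobs(m,a=60):
    return [c for c in cv2.findContours(m,cv2.RETR_EXTERNAL,cv2.CHAIN_APPROX_NONE)[0] if cv2.contourArea(c)>a]
E
python3 - <<'E'
from h import *
t=cv2.imread('pics/top0.png')[:,:,::-1]; s=cv2.imread('pics/scene0.png')[:,:,::-1]
ct=cam('top'); cs=cam('scene'); print('cams',ct[2].round(),cs[2].round())
for c in blobs(brown(t),100):
    r=cv2.minAreaRect(c); 
    if r[0][1]<260: print('top',np.round(r[0]),np.round(r[1]),[cast(ct,r[0],z)[0].round()[:2] for z in(0,60,90)], cast(ct,cv2.boxPoints(r),60)[:,:2].round().tolist())
for c in blobs(brown(s),100):
    r=cv2.minAreaRect(c); print('scene',np.round(r[0]),np.round(r[1]),cast(cs,r[0],40)[0].round()[:2])
g=cv2.cvtColor(t,cv2.COLOR_RGB2GRAY); sub=((g>150)*255).astype(np.uint8); m=np.zeros_like(sub); m[160:230,265:355]=sub[160:230,265:355]
r=cv2.minAreaRect(max(blobs(m),key=cv2.contourArea)); print('tray',r, cast(ct,cv2.boxPoints(r),36)[:,:2].round().tolist(), cast(ct,r[0],36))
print('jar',cast(ct,(362,135),105)[0].round(),'tin',cast(ct,(226,221),45)[0].round(),'mag',cast(ct,(304,133),10)[0].round(),'loupe',cast(ct,(268,138),10)[0].round(),'tw',cast(ct,(391,140),4)[0].round())
f=lambda im,x,y:cv2.resize(im[y-35:y+35,x-35:x+35],None,fx=5.4,fy=4.2*5.4/4.2,interpolation=cv2.INTER_CUBIC)
cv2.imwrite('pics/c1.png',np.hstack([f(s,259,137),f(s,404,291)])[:,:,::-1])
E
```

```text
cams [ 372.  -14. 1754.] [1065.  383. 1207.]
top [421. 225.] [16. 33.] [array([ 391., -320.]), array([ 391., -310.]), array([ 390., -304.])] [[356.0, -260.0], [451.0, -315.0], [426.0, -359.0], [330.0, -304.0]]
top [422. 172.] [18. 20.] [array([ 576., -321.]), array([ 569., -311.]), array([ 566., -305.])] [[558.0, -267.0], [614.0, -305.0], [581.0, -354.0], [525.0, -316.0]]
top [234. 160.] [20. 33.] [array([603., 334.]), array([595., 323.]), array([591., 317.])] [[560.0, 376.0], [660.0, 331.0], [631.0, 269.0], [531.0, 314.0]]
scene [403. 291.] [26. 49.] [592. 327.]
scene [223. 173.] [29. 18.] [ 570. -311.]
scene [612. 161.] [28. 25.] [-142.  659.]
scene [260. 137.] [22. 35.] [ 397. -304.]
scene [576.  78.] [49.  6.] [-429.  450.]
scene [459.  49.] [17. 36.] [-337.   47.]
scene [582.  49.] [40. 43.] [-590.  420.]
scene [525.  17.] [79. 64.] [-639.  180.]
scene [358.  14.] [27. 73.] [-297. -365.]
scene [218.  34.] [67. 89.] [  94. -736.]
tray ((309.7042541503906, 194.806884765625), (37.233123779296875, 55.183895111083984), 76.67547607421875) [[522.0, 172.0], [570.0, -9.0], [447.0, -41.0], [400.0, 139.0]] [[484.72583009  65.1265106   36.        ]]
jar [ 680. -104.  105.] tin [389. 345.  45.] mag [701.  92.  10.] loupe [680. 216.  10.] tw [ 684. -210.    4.]
```

View pics/c1.png

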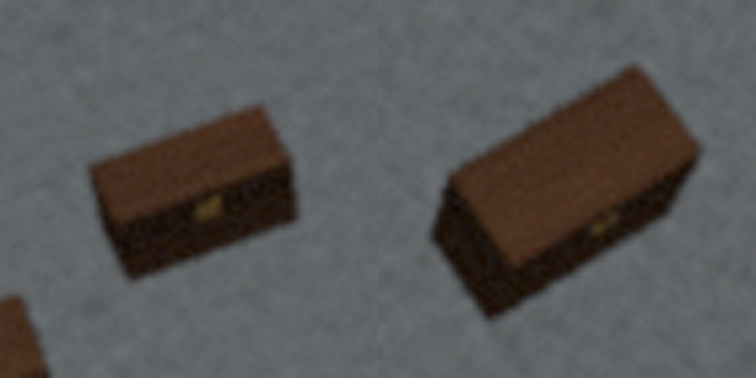

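Run:
```python
from h import *
cs=cam('scene')
for top,bot in (((245.9,142.7),(248.6,153.5)),((393.4,305.1),(389.7,314.9))):
    b=cast(cs,bot,0)[0]
    print(b.round(), [(z,np.linalg.norm(proj(cs,b+[0,0,z])[0]-top).round(1)) for z in(50,60,70,80,90,100)], [np.round(cast(cs,top,z)[0]) for z in (60,90)])
o=readout.get_obs(); print(R.from_rotvec(o['orientation']).as_matrix().round(3))
```

```text
[ 448. -316.    0.] [(50, np.float64(1.4)), (60, np.float64(0.8)), (70, np.float64(2.8)), (80, np.float64(4.8)), (90, np.float64(6.9)), (100, np.float64(9.1))] [array([ 450., -315.,   60.]), array([ 466., -296.,   90.])]
[655. 328.   0.] [(50, np.float64(4.1)), (60, np.float64(2.8)), (70, np.float64(1.4)), (80, np.float64(0.4)), (90, np.float64(1.5)), (100, np.float64(2.9))] [array([648., 326.,  60.]), array([659., 327.,  90.])]
[[-0.953  0.302 -0.   ]
 [ 0.302  0.953 -0.001]
 [ 0.    -0.001 -1.   ]]
```

The box at y≈-310 fits 60 mm, so it is low_box. The box at (595,323) fits about 85 mm, so it is tall_box. The third dark one, of square plan at (567,-307), is the square case.

Order of packing:
1. Low box against one end wall.
2. Tall box beside it, with the fingers above the low box.
3. Case, gripped across the tray's x.
4. Jar last, held by its lid above the case.

I'll fly over the tray and look down first.

>>> servo_tool(plan=[[[-1, 0.5, -0.86, 0, 0, 0, 0.8], [-1, 0.5, -0.86, 0, 0, 0, 0.8], [-1, 0.5, -0.86, 0, 0, 0, 0.8], [-1, 0.5, -0.86, 0, 0, 0, 0.8], [-1, 0.5, -0.86, 0, 0, 0, 0.8]]])

```text
t: 0.52
ee_pos: [289.0, 422.0, 302.3]
orientation: [0.073, -3.14, 0.001]
ft_force: [1.3, 0.0, -0.7]
width: 87.9
grasp_force: 0.0
```

>>> servo_tool(plan=[[[-1, 0.5, -0.86, 0, 0, 0, 0.8], [-1, 0.5, -0.86, 0, 0, 0, 0.8], [-1, 0.5, -0.86, 0, 0, 0, 0.8], [-1, 0.5, -0.86, 0, 0, 0, 0.9], [-1, 0.5, -0.86, 0, 0, 0, 0]]])

```text
t: 0.93
ee_pos: [389.1, 250.0, 302.6]
orientation: [0.523, -3.098, 0.0]
ft_force: [1.5, -0.1, 0.1]
width: 87.5
grasp_force: 0.0
```

>>> servo_tool(plan=[[[-1, 0.5, -0.86, 0, 0, 0, 0], [-1, 0.5, -0.86, 0, 0, 0, 0], [-1, 0.5, -0.86, 0, 0, 0, 0], [-1, 0, 0, 0, 0, 0, 0], [-1, 0, 0, 0, 0, 0, 0]]])

```text
t: 1.35
ee_pos: [449.3, 146.9, 302.4]
orientation: [0.509, -3.1, -0.0]
ft_force: [-1.3, 1.0, 0.3]
width: 87.7
grasp_force: 0.0
```

```bash
cat > shot.py <<'E'
from h import *
import sys,pickle
o=readout.get_obs(); im=vision.get_image('wrist'); n=sys.argv[1]
cv2.imwrite(f'pics/{n}.png',im[:,:,::-1]); pickle.dump({k:np.array(v) for k,v in o.items()},open(f'pics/{n}.pkl','wb'))
y=R.from_rotvec(o['orientation']).as_matrix()
print('t',o['t'],'pos',np.round(o['ee_pos'],1),'closing deg',np.degrees(np.arctan2(y[1,1],y[0,1])).round(2),'z',y[:,2].round(3),'w',round(float(o['width']),1),'F',np.round(o['ft_force'],1))
E
python3 shot.py w1
```

```text
t 1.35 pos [449.3 146.9 302.4] closing deg 108.66 z [-0.001 -0.    -1.   ] w 87.7 F [-1.3  1.   0.3]
```

View pics/w1.png

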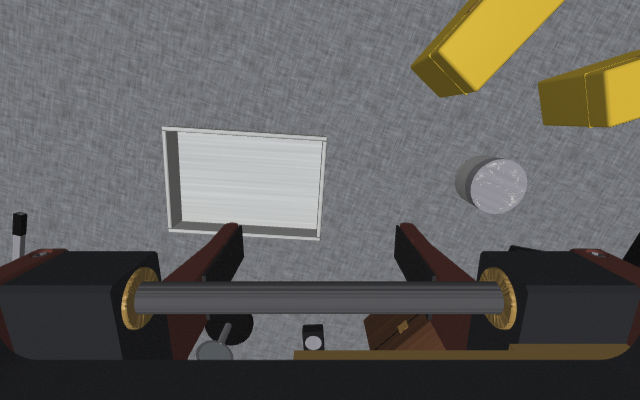

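The wrist picture shows the tray rim with corners near (162,127), (326,137), (319,239) and (169,230). A finger just touches the lower edge, and the tin is at (498,185). I'll measure the rim.

```bash
cat > tray.py <<'E'
from h import *
import sys,pickle
n=sys.argv[1]; x0,y0,x1,y1=map(int,sys.argv[2:6]); th=int(sys.argv[6]) if len(sys.argv)>6 else 150
im=cv2.imread(f'pics/{n}.png'); o=pickle.load(open(f'pics/{n}.pkl','rb')); c=cam('wrist',o)
hsv=cv2.cvtColor(im,cv2.COLOR_BGR2HSV); m=((hsv[:,:,2]>th)&(hsv[:,:,1]<40)).astype(np.uint8)*255
z=np.zeros_like(m); z[y0:y1,x0:x1]=m[y0:y1,x0:x1]
k=max(blobs(z),key=cv2.contourArea); h=cv2.convexHull(k)[:,0]
P=cast(c,h,36)[:,:2]; r=cv2.minAreaRect(P.astype(np.float32)); print(r); print(cv2.boxPoints(r).round(1).tolist())
q=cv2.approxPolyDP(h,6,True)[:,0]; print(q.tolist()); print(cast(c,q,36)[:,:2].round(1).tolist())
E
python3 tray.py w1 140 110 345 250 140
```

```text
((484.5009460449219, 66.21984100341797), (126.95931243896484, 185.9539794921875), 14.894158363342285)
[[399.29998779296875, 139.8000030517578], [447.1000061035156, -39.900001525878906], [569.7000122070312, -7.300000190734863], [521.9000244140625, 172.39999389648438]]
[[162, 126], [326, 137], [319, 239], [244, 236], [182, 220]]
[[447.1, -39.7], [399.7, 139.3], [520.1, 171.5], [545.9, 82.3], [549.9, 5.2]]
```

>>> servo_tool(plan=[[[-1, 0, -1, 0, 0, 0, -0.9], [-1, 0, -1, 0, 0, 0, -0.9], [-1, 0, -1, 0, 0, 0, -0.9], [-1, 0, -1, 0, 0, 0, -0.9], [-1, 0, -1, 0, 0, 0, -0.9]]])

```text
t: 1.82
ee_pos: [448.1, -51.2, 302.7]
orientation: [-0.099, -3.14, -0.001]
ft_force: [1.5, -0.3, 0.1]
width: 87.7
grasp_force: 0.0
```

>>> servo_tool(plan=[[[-1, 0, -1, 0, 0, 0, -0.9], [-1, 0, -1, 0, 0, 0, -0.9], [-1, 0, -1, 0, 0, 0, -0.9], [-1, 0, -1, 0, 0, 0, -0.9], [-1, -0.1, -1, 0, 0, 0, -0.8]]])

```text
t: 2.23
ee_pos: [445.3, -251.5, 302.6]
orientation: [0.697, 3.063, 0.001]
ft_force: [0.6, 0.4, 0.3]
width: 87.9
grasp_force: 0.0
```

>>> servo_tool(plan=[[[-1, -0.1, -1, 0, 0, 0, -0.8], [-1, -0.1, -1, 0, 0, 0, 0], [-1, 0, 0, 0, 0, 0, 0], [-1, 0, 0, 0, 0, 0, 0]]])

```text
t: 2.57
ee_pos: [437.0, -331.5, 302.2]
orientation: [-0.803, -3.037, -0.001]
ft_force: [-1.1, 0.1, 0.6]
width: 88.0
grasp_force: 0.0
```

```bash
cat > box.py <<'E'
from h import *
import sys,pickle
# box.py name z : contours of bright brown (top faces), world rect on plane z
n,z=sys.argv[1],float(sys.argv[2])
im=cv2.imread(f'pics/{n}.png')[:,:,::-1]; o=pickle.load(open(f'pics/{n}.pkl','rb')); c=cam('wrist',o)
h=cv2.cvtColor(im,cv2.COLOR_RGB2HSV); m=cv2.inRange(h,(0,80,int(sys.argv[3]) if len(sys.argv)>3 else 60),(18,255,255)); m[300:]=0
m=cv2.morphologyEx(m,cv2.MORPH_OPEN,np.ones((5,5))); m=cv2.morphologyEx(m,cv2.MORPH_CLOSE,np.ones((5,5)))
for k in blobs(m,800):
    P=cast(c,k[:,0],z)[:,:2]; r=cv2.minAreaRect(P.astype(np.float32)); b=cv2.boundingRect(k)
    print('px',b,'ctr',np.round(r[0],1),'size',np.round(r[1],1),'ang',round(r[2],1))
E
python3 shot.py w2; python3 box.py w2 60
```

```text
t 2.5667 pos [ 437.  -331.5  302.2] closing deg 60.37 z [-0.     0.001 -1.   ] w 88.0 F [-1.1  0.1  0.6]
px (290, 82, 48, 107) ctr [ 390.2 -312. ] size [ 48.7 109.9] ang 59.6
```

View pics/w2.png

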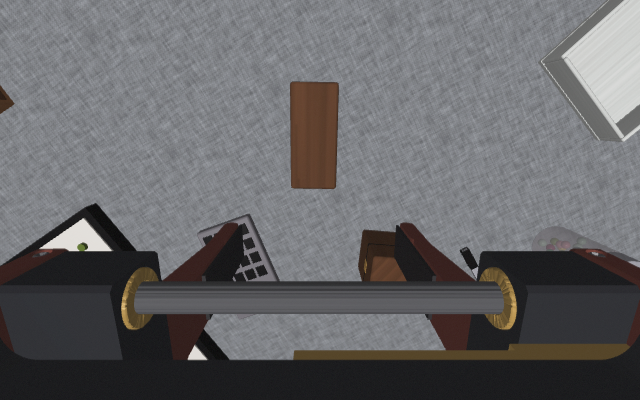

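The picture shows the low box clear at (314,135). Its size of 49x110 and height are as they should be. I'll descend and grip it.

>>> servo_tool(plan=[[[-1, -0.585, 0.245, -0.5, 0, 0, -0.15], [-1, -0.585, 0.245, -0.5, 0, 0, 0], [-1, 0, 0, -1, 0, 0, 0], [-1, 0, 0, -1, 0, 0, 0], [-1, 0, 0, -1, 0, 0, 0]]])

```text
t: 3.03
ee_pos: [390.5, -309.4, 142.2]
orientation: [0.817, 3.032, -0.001]
ft_force: [0.7, -0.6, -0.7]
width: 87.8
grasp_force: 0.0
```

>>> servo_tool(plan=[[[-1, 0, 0, -0.65, 0, 0, 0], [-1, 0, 0, 0, 0, 0, 0], [0, 0, 0, 0, 0, 0, 0], [1, 0, 0, 0, 0, 0, 0], [1, 0, 0, 0, 0, 0, 0]]])

```text
t: 3.45
ee_pos: [391.2, -311.9, 118.7]
orientation: [0.819, 3.03, -0.002]
ft_force: [-0.1, -0.0, 0.9]
width: 71.3
grasp_force: 0.0
```

>>> servo_tool(plan=[[[1, 0, 0, 0, 0, 0, 0], [1, 0, 0, 0, 0, 0, 0], [1, 0, 0, 0, 0, 0, 0], [1, 0, 0, 0, 0, 0, 0]]])

```text
t: 3.78
ee_pos: [390.3, -312.1, 117.7]
orientation: [0.822, 3.031, -0.001]
ft_force: [0.3, 2.3, 8.4]
width: 50.0
grasp_force: 30.0
```

>>> servo_tool(plan=[[[1, 0, 0, 0.4, 0, 0, 0], [1, 0, 0, 0.8, 0, 0, 0], [1, 0, 0, 0.9, 0, 0, 0], [1, 0.2, 0.6, 0.6, 0, 0, 1], [1, 0.3, 0.9, 0, 0, 0, 1]]])

```text
t: 4.2
ee_pos: [411.9, -254.5, 229.5]
orientation: [0.553, 3.084, -0.007]
ft_force: [0.7, -0.8, -2.7]
width: 49.9
grasp_force: 30.0
```

>>> servo_tool(plan=[[[1, 0.3, 0.9, 0, 0, 0, 1], [1, 0.3, 0.9, 0, 0, 0, 1], [1, 0.3, 0.9, 0, 0, 0, 1], [1, 0.3, 0.9, 0, 0, 0, 1], [1, 0.3, 0.9, 0, 0, 0, 1]]])

```text
t: 4.62
ee_pos: [469.8, -70.1, 224.9]
orientation: [-0.134, 3.139, -0.0]
ft_force: [1.1, -0.5, -2.1]
width: 49.8
grasp_force: 30.0
```

>>> servo_tool(plan=[[[1, 0.3, 0.8, 0, 0, 0, 1], [1, 0.3, 0.8, 0, 0, 0, 1], [1, 0.14, 0.4, -0.5, 0, 0, 0.06], [1, 0, 0, -0.5, 0, 0, 0], [1, 0, 0, 0, 0, 0, 0]]])

```text
t: 5.03
ee_pos: [497.8, 9.3, 182.0]
orientation: [0.412, -3.109, -0.001]
ft_force: [-1.3, -0.4, -2.6]
width: 49.5
grasp_force: 30.0
```

```bash
python3 shot.py w3; python3 box.py w3 160
```

```text
t 5.0333 pos [497.8   9.3 182. ] closing deg 105.1 z [-0.005 -0.    -1.   ] w 49.5 F [-1.3 -0.4 -2.6]
px (563, 249, 77, 51) ctr [456.4 112.8] size [35.3 14.3] ang 89.6
px (227, 149, 184, 132) ctr [463.7   0.6] size [50.  70.1] ang 15.0
```

View pics/w3.png

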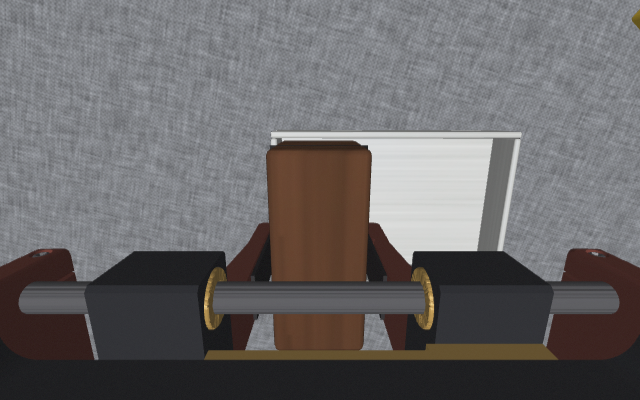

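The held low box is square to the tray. Its near top edge is at row 149, and the tray's near rim is at row 132 (corners at (271,132) and (520,132)). I'll compare the two in one frame.

```bash
cat > tf.py <<'E'
from h import *
import pickle
C0=np.array([484.5,66.2]); A=np.radians(14.9); M=np.array([[np.cos(A),np.sin(A)],[-np.sin(A),np.cos(A)]])
def tr(n,uv,z):
    o=pickle.load(open(f'pics/{n}.pkl','rb')); return ((cast(cam('wrist',o),uv,z)[:,:2]-C0)@M.T).round(1).tolist()
def world(p): return (C0+M.T@np.array(p,float)).round(1)
E
python3 - <<'E'
from tf import *
print('rim outer near',tr('w3',[(272,132.5),(400,132),(519,132)],36),'right outer',tr('w3',[(520,134),(505,230)],36))
for z in (124,126): print('box near top edge',tr('w3',[(275,149),(318,149),(362,149)],z), 'sides',tr('w3',[(267.5,155),(370.5,155)],z))
print('tcp in tray',((np.array([497.8,9.3])-C0)@M.T), 'target',world([0,-60]))
im=cv2.imread('pics/w3.png'); print(im[125:165:2,318].sum(1), im[125:145,450].sum(1))
E
```

```text
rim outer near [[-62.3, -92.6], [-62.9, 2.3], [-63.1, 90.5]] right outer [[-61.7, 91.5], [14.1, 92.2]]
box near top edge [[-58.5, -78.2], [-58.6, -58.4], [-58.6, -38.0]] sides [[-55.7, -81.8], [-55.9, -34.0]]
box near top edge [[-58.7, -77.9], [-58.8, -58.4], [-58.8, -38.3]] sides [[-56.0, -81.5], [-56.1, -34.3]]
tcp in tray [ -1.77805408 -58.40666506] target [499.9   8.2]
[378 404 347 389 648 640 520 652 175 133 111 125 140 189 194 203 205 206
 208 203] [393 383 406 415 406 340 331 579 620 627 624 602 520 443 623 641 639 635
 642 642]
```

>>> servo_tool(plan=[[[1, 0, 0, -0.3, 0, 0, 0], [1, 0, 0, 0, 0, 0, 0], [1, 0, 0, 0, 0, 0, 0]]])

```text
t: 5.33
ee_pos: [499.3, 7.5, 173.2]
orientation: [0.407, -3.115, -0.0]
ft_force: [0.7, 0.4, -1.5]
width: 49.9
grasp_force: 30.0
```

```bash
python3 shot.py w4
python3 - <<'E'
from tf import *
im=cv2.imread('pics/w4.png').astype(int).sum(2); 
print('c318',list(zip(range(110,165),im[110:165,318]))); print('c460',list(zip(range(110,150),im[110:150,460])))
for c in (290,345): print(c,im[125:160,c])
E
```

```text
t 5.3333 pos [499.3   7.5 173.2] closing deg 104.9 z [-0.001 -0.    -1.   ] w 49.9 F [ 0.7  0.4 -1.5]
c318 [(110, np.int64(413)), (111, np.int64(384)), (112, np.int64(360)), (113, np.int64(403)), (114, np.int64(416)), (115, np.int64(409)), (116, np.int64(415)), (117, np.int64(418)), (118, np.int64(399)), (119, np.int64(427)), (120, np.int64(441)), (121, np.int64(398)), (122, np.int64(392)), (123, np.int64(402)), (124, np.int64(396)), (125, np.int64(375)), (126, np.int64(391)), (127, np.int64(397)), (128, np.int64(334)), (129, np.int64(352)), (130, np.int64(602)), (131, np.int64(640)), (132, np.int64(647)), (133, np.int64(641)), (134, np.int64(620)), (135, np.int64(553)), (136, np.int64(466)), (137, np.int64(637)), (138, np.int64(652)), (139, np.int64(656)), (140, np.int64(427)), (141, np.int64(170)), (142, np.int64(129)), (143, np.int64(133)), (144, np.int64(127)), (145, np.int64(113)), (146, np.int64(118)), (147, np.int64(125)), (148, np.int64(118)), (149, np.int64(133)), (150, np.int64(162)), (151, np.int64(187)), (152, np.int64(193)), (153, np.int64(197)), (154, np.int64(202)), (1
[... 697 characters left out ...]
t64(627)), (132, np.int64(618)), (133, np.int64(613)), (134, np.int64(586)), (135, np.int64(500)), (136, np.int64(525)), (137, np.int64(622)), (138, np.int64(631)), (139, np.int64(634)), (140, np.int64(632)), (141, np.int64(633)), (142, np.int64(639)), (143, np.int64(648)), (144, np.int64(661)), (145, np.int64(656)), (146, np.int64(647)), (147, np.int64(643)), (148, np.int64(641)), (149, np.int64(636))]
290 [401 416 423 336 350 601 643 651 646 629 559 481 638 651 654 429 172 113
 128 130 120 129 123 119 146 180 206 209 210 216 218 223 222 224 222]
345 [378 386 380 403 362 602 637 641 635 618 568 461 637 651 656 432 176 130
 115 121 102 112 116 116 125 148 163 177 180 183 191 192 198 197 191]
```

Run:
```python
from tf import *
print('rim out',tr('w4',[(318,129.5)],36),'rim in',tr('w4',[(318,135.3)],36),'box bottom',tr('w4',[(318,140.2)],56),'box top',tr('w4',[(318,150)],116),'tcp',((np.array([499.3,7.5])-C0)@M.T))
```

```text
rim out [[-63.2, -60.5]] rim in [[-59.2, -60.6]] box bottom [[-57.1, -60.5]] box top [[-56.9, -60.3]] tcp [ -0.79132898 -60.53184119]
```

>>> servo_tool(plan=[[[1, 0.03, 0.01, 0, 0, 0, 0], [1, 0, 0, -0.4, 0, 0, 0], [1, 0, 0, -0.4, 0, 0, 0], [1, 0, 0, -0.3, 0, 0, 0], [1, 0, 0, 0, 0, 0, 0]]])

```text
t: 5.8
ee_pos: [500.0, 8.4, 127.6]
orientation: [0.408, -3.113, -0.0]
ft_force: [0.4, -0.4, -1.2]
width: 49.9
grasp_force: 30.0
```

>>> servo_tool(plan=[[[1, 0, 0, -0.1, 0, 0, 0], [1, 0, 0, -0.07, 0, 0, 0], [1, 0, 0, 0, 0, 0, 0], [1, 0, 0, 0, 0, 0, 0]]])

```text
t: 6.13
ee_pos: [501.3, 8.6, 122.6]
orientation: [-0.409, 3.113, -0.0]
ft_force: [-0.2, -0.7, -0.1]
width: 49.6
grasp_force: 30.0
```

>>> servo_tool(plan=[[[-1, 0, 0, 0, 0, 0, 0], [-1, 0, 0, 0, 0, 0, 0], [-1, 0, 0, 0, 0, 0, 0], [-1, 0, 0, 0, 0, 0, 0], [-1, 0, 0, 0, 0, 0, 0]]])

```text
t: 6.55
ee_pos: [500.8, 8.6, 122.0]
orientation: [-0.409, 3.115, -0.0]
ft_force: [0.1, -0.5, 0.2]
width: 79.6
grasp_force: 0.0
```

>>> servo_tool(plan=[[[-1, 0, 0, 0.4, 0, 0, 0], [-1, 0, 0, 1, 0, 0, 0], [-1, 0, 0, 1, 0, 0, 0], [-1, 0, 0, 1, 0, 0, 0], [-1, 0, 0, 1, 0, 0, 0]]])

```text
t: 6.97
ee_pos: [500.2, 8.6, 299.6]
orientation: [0.409, -3.114, -0.0]
ft_force: [1.9, -0.2, 0.4]
width: 87.7
grasp_force: 0.0
```

```bash
python3 shot.py w5; python3 box.py w5 65
```

```text
t 6.9667 pos [500.2   8.6 299.6] closing deg 104.97 z [-0.001  0.    -1.   ] w 87.7 F [ 1.9 -0.2  0.4]
px (0, 150, 32, 63) ctr [ 583.9 -306.6] size [32.2 70.8] ang 90.0
px (295, 134, 47, 100) ctr [500.3   8.3] size [108.8  48.9] ang 14.9
```

>>> servo_tool(plan=[[[-1, 0.43, 0.9, 0, 0, 0, -0.97], [-1, 0.43, 0.9, 0, 0, 0, -0.97], [-1, 0.43, 0.9, 0, 0, 0, -0.97], [-1, 0.43, 0.9, 0, 0, 0, -0.97], [-1, 0.43, 0.9, 0, 0, 0, -0.97]]])

```text
t: 7.43
ee_pos: [587.1, 190.4, 297.7]
orientation: [0.261, 3.131, -0.0]
ft_force: [1.1, -0.8, -0.2]
width: 88.0
grasp_force: 0.0
```

>>> servo_tool(plan=[[[-1, 0.43, 0.9, 0, 0, 0, -0.97], [-1, 0.43, 0.9, 0, 0, 0, -0.97], [-1, 0.43, 0.9, 0, 0, 0, -0.97], [-1, 0, 0, 0, 0, 0, 0], [-1, 0, 0, 0, 0, 0, 0]]])

```text
t: 7.85
ee_pos: [638.3, 298.5, 296.6]
orientation: [-0.644, -3.074, 0.001]
ft_force: [-0.1, -0.9, 0.3]
width: 87.9
grasp_force: 0.0
```

```bash
python3 shot.py w6; python3 box.py w6 90
```

```text
t 7.85 pos [638.3 298.5 296.6] closing deg 66.34 z [-0.001 -0.    -1.   ] w 87.9 F [-0.1 -0.9  0.3]
px (0, 133, 72, 94) ctr [513.6  36.8] size [87.1 46.7] ang 15.3
px (299, 77, 60, 120) ctr [594.9 325.4] size [ 52.7 110.1] ang 64.6
```

View pics/w6.png

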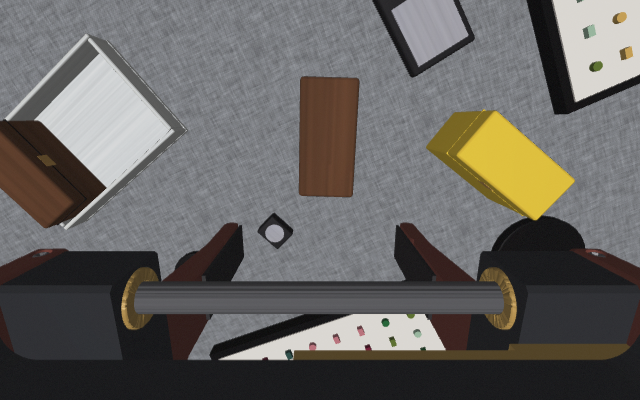

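The low box now sits at tray (0,-60). The picture shows the tall box at (329,137), sized 53x110, with the yellow look-alike at (505,160) well clear of it. I'll grip it high.

>>> servo_tool(plan=[[[-1, -0.54, 0.34, -0.3, 0, 0, -0.35], [-1, -0.545, 0.33, -0.3, 0, 0, 0], [-1, 0, 0, -1, 0, 0, 0], [-1, 0, 0, -1, 0, 0, 0], [-1, 0, 0, -0.8, 0, 0, 0]]])

```text
t: 8.32
ee_pos: [593.6, 321.7, 160.2]
orientation: [-0.695, -3.063, 0.002]
ft_force: [-1.2, 0.5, 0.0]
width: 87.6
grasp_force: 0.0
```

>>> servo_tool(plan=[[[-1, 0, 0, -0.38, 0, 0, 0], [-1, 0, 0, 0, 0, 0, 0], [0, 0, 0, 0, 0, 0, 0], [1, 0, 0, 0, 0, 0, 0], [1, 0, 0, 0, 0, 0, 0]]])

```text
t: 8.73
ee_pos: [596.3, 323.7, 149.3]
orientation: [0.695, 3.061, 0.004]
ft_force: [-0.4, -0.1, -0.1]
width: 71.6
grasp_force: 0.0
```

>>> servo_tool(plan=[[[1, 0, 0, 0, 0, 0, 0], [1, 0, 0, 0, 0, 0, 0], [1, 0, 0, 0, 0, 0, 0], [1, 0, 0, 0, 0, 0, 0]]])

```text
t: 9.07
ee_pos: [595.7, 324.0, 148.1]
orientation: [0.695, 3.062, 0.003]
ft_force: [-0.1, 0.0, 7.2]
width: 54.0
grasp_force: 29.9
```

>>> servo_tool(plan=[[[1, 0, 0, 0.4, 0, 0, 0], [1, 0, 0, 0.8, 0, 0, 0], [1, 0, 0, 0.9, 0, 0, 0], [1, -0.34, -0.82, 0.4, 0, 0, 1], [1, -0.34, -0.82, 0.2, 0, 0, 1]]])

```text
t: 9.48
ee_pos: [568.7, 258.7, 257.6]
orientation: [0.415, 3.11, 0.004]
ft_force: [0.3, -0.2, -3.4]
width: 53.8
grasp_force: 29.9
```

>>> servo_tool(plan=[[[1, -0.34, -0.82, 0, 0, 0, 1], [1, -0.34, -0.82, 0, 0, 0, 1], [1, -0.34, -0.82, 0, 0, 0, 1], [1, -0.34, -0.82, 0, 0, 0, 1], [1, -0.34, -0.82, 0, 0, 0, 1]]])

```text
t: 9.9
ee_pos: [498.3, 92.4, 254.4]
orientation: [0.266, -3.129, 0.0]
ft_force: [0.8, -1.0, -2.8]
width: 54.0
grasp_force: 29.9
```

>>> servo_tool(plan=[[[1, -0.34, -0.81, 0, 0, 0, 1], [1, -0.02, 0, -0.4, 0, 0, 0.06], [1, 0, 0, -0.3, 0, 0, 0], [1, 0, 0, 0, 0, 0, 0], [1, 0, 0, 0, 0, 0, 0]]])

```text
t: 10.32
ee_pos: [484.8, 61.3, 226.3]
orientation: [0.402, -3.114, -0.0]
ft_force: [0.6, 0.0, -2.0]
width: 53.7
grasp_force: 29.9
```

```bash
python3 shot.py w7
python3 - <<'E'
from tf import *
im=cv2.imread('pics/w7.png').astype(int).sum(2)
print('c318',list(map(int,im[110:180,318]))); print('c450',list(map(int,im[110:150,450]))); print('row200',list(map(int,im[170,255:285])),list(map(int,im[170,350:385])))
E
```

```text
t 10.3167 pos [484.8  61.3 226.3] closing deg 104.71 z [-0.002 -0.    -1.   ] w 53.7 F [ 0.6  0.  -2. ]
c318 [419, 449, 437, 435, 418, 396, 430, 450, 431, 433, 435, 463, 431, 411, 432, 431, 417, 347, 629, 669, 666, 661, 595, 501, 663, 677, 268, 133, 129, 131, 131, 140, 124, 133, 126, 124, 119, 152, 182, 206, 207, 212, 219, 220, 218, 222, 217, 220, 222, 222, 222, 222, 220, 221, 221, 221, 222, 221, 222, 224, 224, 220, 221, 225, 223, 222, 223, 224, 222, 222]
c450 [440, 430, 424, 430, 438, 408, 416, 432, 428, 434, 432, 425, 409, 374, 413, 427, 423, 430, 424, 434, 422, 422, 434, 422, 417, 428, 465, 475, 457, 452, 431, 422, 427, 395, 393, 374, 377, 411, 461, 469]
row200 [224, 220, 222, 216, 214, 213, 212, 168, 191, 204, 210, 211, 217, 212, 212, 209, 208, 203, 203, 205, 211, 214, 217, 225, 222, 227, 222, 222, 232, 228] [247, 243, 245, 238, 238, 239, 234, 237, 234, 232, 231, 229, 226, 228, 225, 226, 225, 225, 222, 221, 211, 198, 186, 185, 134, 667, 670, 670, 670, 669, 669, 669, 669, 669, 670]
```

View pics/w7.png

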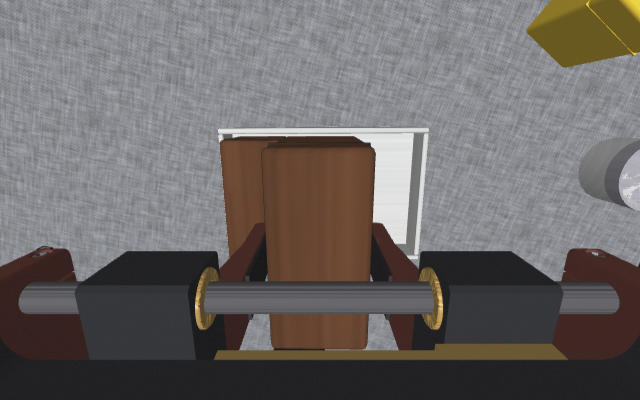

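The tall box hangs square over the tray beside the low box. The near rim is at row 127.5 and the box's near edges are at rows 136 (bottom) and 147 (top). The right side is at column 374.

Run:
```python
from tf import *
print('rim out',tr('w7',[(318,127.5),(427.5,129)],36),'in',tr('w7',[(318,132.8)],36),'bottom',tr('w7',[(318,136)],78),'top',tr('w7',[(318,147.3)],168),'sides',tr('w7',[(261.7,170),(374.5,170)],168),'tcp',((np.array([484.8,61.3])-C0)@M.T))
```

```text
rim out [[-63.5, -4.8], [-61.8, 91.8]] in [[-59.0, -4.8]] bottom [[-58.5, -4.7]] top [[-58.4, -4.5]] sides [[-47.9, -31.0], [-47.7, 22.0]] tcp [-0.97003786 -4.81238263]
```

>>> servo_tool(plan=[[[1, 0.065, 0.017, 0, 0, 0, 0.04], [1, 0, 0, -0.4, 0, 0, 0], [1, 0, 0, -0.4, 0, 0, 0], [1, 0, 0, -0.3, 0, 0, 0], [1, 0, 0, 0, 0, 0, 0]]])

```text
t: 10.78
ee_pos: [487.4, 62.5, 181.4]
orientation: [0.409, -3.112, -0.0]
ft_force: [-0.1, -0.1, -2.1]
width: 53.9
grasp_force: 29.9
```

>>> servo_tool(plan=[[[1, 0, 0, -0.3, 0, 0, 0], [1, 0, 0, -0.2, 0, 0, 0], [1, 0, 0, -0.15, 0, 0, 0], [1, 0, 0, 0, 0, 0, 0]]])

```text
t: 11.12
ee_pos: [487.7, 62.2, 156.1]
orientation: [0.408, -3.114, -0.0]
ft_force: [0.1, 0.4, -2.7]
width: 54.3
grasp_force: 29.9
```

>>> servo_tool(plan=[[[1, 0, 0, -0.06, 0, 0, 0], [1, 0, 0, -0.05, 0, 0, 0], [1, 0, 0, 0, 0, 0, 0]]])

```text
t: 11.37
ee_pos: [488.3, 62.3, 152.8]
orientation: [-0.408, 3.114, 0.0]
ft_force: [-0.7, 0.7, -1.8]
width: 53.6
grasp_force: 29.9
```

>>> servo_tool(plan=[[[1, 0, 0, -0.03, 0, 0, 0], [1, 0, 0, 0, 0, 0, 0], [-1, 0, 0, 0, 0, 0, 0], [-1, 0, 0, 0, 0, 0, 0], [-1, 0, 0, 0, 0, 0, 0]]])

```text
t: 11.78
ee_pos: [488.2, 62.1, 151.4]
orientation: [-0.408, 3.114, -0.0]
ft_force: [-0.2, 0.3, 0.4]
width: 70.6
grasp_force: 0.0
```

>>> servo_tool(plan=[[[-1, 0, 0, 0, 0, 0, 0], [-1, 0, 0, 0.4, 0, 0, 0], [-1, 0, 0, 1, 0, 0, 0], [-1, 0, 0, 1, 0, 0, 0], [-1, 0, 0, 1, 0, 0, 0]]])

```text
t: 12.2
ee_pos: [487.4, 61.9, 288.2]
orientation: [0.407, -3.113, 0.0]
ft_force: [0.5, 0.0, -0.4]
width: 87.6
grasp_force: 0.0
```

```bash
python3 shot.py w8; python3 box.py w8 95; python3 box.py w8 65
```

```text
t 12.2 pos [487.4  61.9 288.2] closing deg 104.91 z [-0.002 -0.    -1.   ] w 87.6 F [ 0.5  0.  -0.4]
px (403, 223, 67, 58) ctr [519.1 187.4] size [94.  20.6] ang 63.0
px (168, 223, 67, 58) ctr [577.2 -31.2] size [20.7 94.2] ang 56.6
px (240, 133, 110, 116) ctr [491.   40.5] size [111.2  99. ] ang 14.9
px (403, 223, 67, 58) ctr [530. 203.] size [104.2  22.9] ang 63.0
px (168, 223, 67, 58) ctr [594.4 -39.4] size [ 23.  104.4] ang 56.6
px (240, 133, 110, 116) ctr [498.8  40.1] size [123.4 109.8] ang 14.9
```

>>> servo_tool(plan=[[[-1, 0.27, -0.9, 0.2, 0, 0, -0.98], [-1, 0.27, -0.9, 0.2, 0, 0, -0.98], [-1, 0.27, -0.9, 0, 0, 0, -0.98], [-1, 0.27, -0.9, 0, 0, 0, -0.98], [-1, 0.27, -0.9, 0, 0, 0, -0.98]]])

```text
t: 12.67
ee_pos: [542.2, -119.7, 303.1]
orientation: [0.269, 3.129, -0.0]
ft_force: [1.4, 0.5, -0.1]
width: 87.8
grasp_force: 0.0
```

>>> servo_tool(plan=[[[-1, 0.27, -0.9, 0, 0, 0, -0.98], [-1, 0.27, -0.9, 0, 0, 0, -0.98], [-1, 0.27, -0.9, 0, 0, 0, -0.98], [-1, 0.27, -0.9, 0, 0, 0, -0.98], [-1, 0.27, -0.9, 0, 0, 0, -0.98]]])

```text
t: 13.08
ee_pos: [596.0, -300.0, 302.5]
orientation: [-0.927, -3.001, -0.0]
ft_force: [0.0, -0.4, 0.3]
width: 88.1
grasp_force: 0.0
```

>>> servo_tool(plan=[[[-1, 0.27, -0.9, 0, 0, 0, 0], [-1, 0, 0, 0, 0, 0, 0], [-1, 0, 0, 0, 0, 0, 0]]])

```text
t: 13.33
ee_pos: [606.5, -335.8, 301.9]
orientation: [-0.924, -3.002, -0.0]
ft_force: [0.2, 0.2, -0.2]
width: 88.2
grasp_force: 0.0
```

```bash
python3 shot.py w9; python3 box.py w9 85
```

```text
t 13.3333 pos [ 606.5 -335.8  301.9] closing deg 55.78 z [-0.001  0.    -1.   ] w 88.2 F [ 0.2  0.2 -0.2]
px (292, 116, 59, 58) ctr [ 570.4 -310.1] size [56.8 55.3] ang 55.7
```

>>> servo_tool(plan=[[[-1, -0.45, 0.32, -0.4, 0, 0, 0], [-1, -0.45, 0.32, -0.4, 0, 0, 0], [-1, 0, 0, -1, 0, 0, 0], [-1, 0, 0, -1, 0, 0, 0], [-1, 0, 0, -1, 0, 0, 0]]])

```text
t: 13.8
ee_pos: [570.5, -306.5, 150.8]
orientation: [0.917, 3.003, -0.0]
ft_force: [-0.2, 0.0, -1.2]
width: 87.6
grasp_force: 0.0
```

>>> servo_tool(plan=[[[-1, 0, 0, -0.62, 0, 0, 0], [-1, 0, 0, 0, 0, 0, 0], [0, 0, 0, 0, 0, 0, 0], [1, 0, 0, 0, 0, 0, 0], [1, 0, 0, 0, 0, 0, 0]]])

```text
t: 14.22
ee_pos: [572.0, -308.5, 128.9]
orientation: [0.919, 3.0, -0.001]
ft_force: [0.1, -0.3, 0.2]
width: 71.2
grasp_force: 0.0
```

>>> servo_tool(plan=[[[1, 0, 0, 0, 0, 0, 0], [1, 0, 0, 0, 0, 0, 0], [1, 0, 0, 0, 0, 0, 0]]])

```text
t: 14.47
ee_pos: [571.5, -308.8, 128.2]
orientation: [0.92, 3.001, -0.001]
ft_force: [0.3, 1.0, 7.1]
width: 57.7
grasp_force: 30.0
```

Run:
```python
from tf import *
im=cv2.imread('pics/w8.png').astype(int).sum(2)
r=180; print([(c,int(im[r,c])) for c in range(285,300)],[(c,int(im[r,c])) for c in range(340,400,2)])
print('case target',world([-28,54.5]),'jar',world([30,55.5]))
```

```text
[(285, 204), (286, 213), (287, 193), (288, 174), (289, 129), (290, 180), (291, 228), (292, 181), (293, 186), (294, 194), (295, 189), (296, 192), (297, 184), (298, 187), (299, 191)] [(340, 211), (342, 204), (344, 206), (346, 204), (348, 156), (350, 641), (352, 642), (354, 643), (356, 643), (358, 645), (360, 643), (362, 643), (364, 645), (366, 643), (368, 643), (370, 645), (372, 643), (374, 641), (376, 642), (378, 644), (380, 641), (382, 641), (384, 642), (386, 640), (388, 639), (390, 643), (392, 643), (394, 643), (396, 314), (398, 318)]
case target [443.4 111.7] jar [499.2 127.5]
```

>>> servo_tool(plan=[[[1, 0, 0, 0.4, 0, 0, 0], [1, 0, 0, 0.8, 0, 0, 0], [1, 0, 0, 1, 0, 0, 0], [1, -0.2, 0.6, 0.7, 0, 0, -1], [1, -0.27, 0.88, 0.3, 0, 0, -1]]])

```text
t: 14.88
ee_pos: [554.0, -251.5, 259.2]
orientation: [1.185, 2.9, -0.001]
ft_force: [0.9, 0.4, -1.3]
width: 57.8
grasp_force: 30.0
```

>>> servo_tool(plan=[[[1, -0.27, 0.9, 0, 0, 0, -1], [1, -0.27, 0.9, 0, 0, 0, -1], [1, -0.27, 0.9, 0, 0, 0, -1], [1, -0.27, 0.9, 0, 0, 0, -1], [1, -0.27, 0.9, 0, 0, 0, -1]]])

```text
t: 15.3
ee_pos: [496.9, -67.7, 254.7]
orientation: [1.787, 2.583, 0.001]
ft_force: [0.0, 0.3, -2.5]
width: 58.2
grasp_force: 30.0
```

>>> servo_tool(plan=[[[1, -0.27, 0.9, 0, 0, 0, -1], [1, -0.27, 0.9, 0, 0, 0, -0.16], [1, -0.27, 0.9, 0, 0, 0, 0], [1, -0.27, 0.9, 0, 0, 0, 0], [1, -0.27, 0.9, 0, 0, 0, 0]]])

```text
t: 15.72
ee_pos: [443.0, 112.3, 254.8]
orientation: [1.91, 2.494, 0.001]
ft_force: [0.3, -0.7, -2.2]
width: 58.2
grasp_force: 30.0
```

>>> servo_tool(plan=[[[1, -0.04, 0.03, -0.3, 0, 0, 0], [1, 0, 0, -0.3, 0, 0, 0], [1, 0, 0, 0, 0, 0, 0], [1, 0, 0, 0, 0, 0, 0]]])

```text
t: 16.05
ee_pos: [441.9, 112.1, 230.3]
orientation: [-1.909, -2.494, 0.001]
ft_force: [-0.0, 0.1, -2.2]
width: 58.2
grasp_force: 30.0
```

```bash
python3 shot.py w10
python3 - <<'E'
from tf import *
print('tall right edge w8',tr('w8',[(349,180),(349,150)],95))
E
```

```text
t 16.05 pos [441.9 112.1 230.3] closing deg 15.14 z [-0.001 -0.    -1.   ] w 58.2 F [-0.   0.1 -2.2]
tall right edge w8 [[-11.7, 21.9], [-39.4, 21.2]]
```

View pics/w10.png

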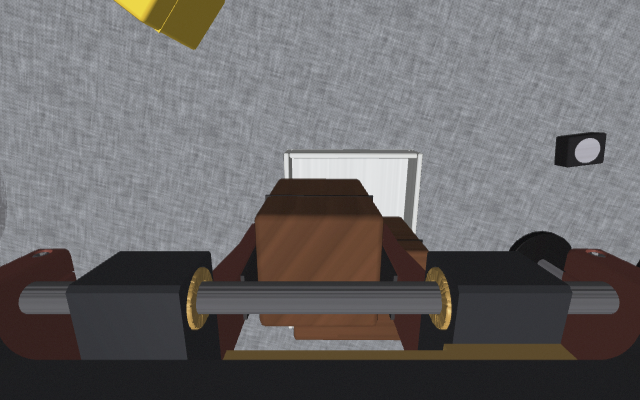

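The case hangs over its corner. The front bottom edge runs from (277,179) to (359,179), and the rim corners are at (285,151) and (421,153).

Run:
```python
from tf import *
im=cv2.imread('pics/w10.png').astype(int).sum(2)
print('r181',[(c,int(im[181,c])) for c in range(268,296)],[(c,int(im[181,c])) for c in range(352,372)])
print('r162',[(c,int(im[162,c])) for c in list(range(280,296))+list(range(400,424))]); print('c320',[(r,int(im[r,320])) for r in list(range(148,162))+list(range(174,186))+list(range(190,220,2))])
print('tcp',((np.array([441.9,112.1])-C0)@M.T))
```

```text
r181 [(268, 424), (269, 415), (270, 400), (271, 438), (272, 419), (273, 422), (274, 418), (275, 410), (276, 428), (277, 346), (278, 146), (279, 114), (280, 120), (281, 116), (282, 119), (283, 118), (284, 116), (285, 111), (286, 118), (287, 117), (288, 120), (289, 111), (290, 118), (291, 120), (292, 113), (293, 116), (294, 114), (295, 114)] [(352, 116), (353, 119), (354, 111), (355, 117), (356, 120), (357, 121), (358, 118), (359, 174), (360, 567), (361, 680), (362, 674), (363, 665), (364, 671), (365, 678), (366, 683), (367, 687), (368, 684), (369, 685), (370, 687), (371, 683)]
r162 [(280, 432), (281, 424), (282, 441), (283, 452), (284, 626), (285, 664), (286, 665), (287, 656), (288, 509), (289, 277), (290, 279), (291, 284), (292, 677), (293, 676), (294, 668), (295, 670), (400, 689), (401, 689), (402, 675), (403, 677), (404, 677), (405, 680), (406, 682), (407, 677), (408, 347), (409, 325), (410, 328), (411, 331), (412, 335), (413, 326), (414, 330), (415, 336), (416, 317), (417, 521), (418, 631), (419, 666), (420, 651), (421, 582), (422, 437), (423, 456)]
c320 [(148, 432), (149, 412), (150, 317), (151, 307), (152, 289), (153, 519), (154, 642), (155, 665), (156, 673), (157, 654), (158, 579), (159, 673), (160, 680), (161, 678), (174, 680), (175, 679), (176, 679), (177, 678), (178, 449), (179, 176), (180, 112), (181, 122), (182, 121), (183, 117), (184, 118), (185, 119), (190, 118), (192, 111), (194, 117), (196, 124), (198, 117), (200, 112), (202, 115), (204, 118), (206, 110), (208, 112), (210, 113), (212, 109), (214, 127), (216, 169), (218, 185)]
tcp [-29.36522577  55.31051903]
```

Run:
```python
from tf import *
print('rim z36: L out/in, R in/out',tr('w10',[(283.5,162),(288.2,162),(416.6,162),(421.5,162)],36),'near out/in',tr('w10',[(320,152.8),(320,157.8)],36))
for z in(102,105): print('case bottom L,R',tr('w10',[(277.2,181),(359.3,181)],z),'front',tr('w10',[(320,178.2)],z))
```

```text
rim z36: L out/in, R in/out [[-63.5, 84.9], [-59.2, 85.0], [58.9, 85.3], [63.4, 85.3]] near out/in [[-30.0, 93.5], [-29.9, 88.9]]
case bottom L,R [[-60.6, 80.8], [-2.2, 81.0]] front [[-30.2, 83.0]]
case bottom L,R [[-60.2, 81.5], [-2.6, 81.7]] front [[-30.2, 83.6]]
```

>>> servo_tool(plan=[[[1, 0.076, 0.046, 0, 0, 0, -0.05], [1, 0, 0, -0.4, 0, 0, 0], [1, 0, 0, -0.5, 0, 0, 0], [1, 0, 0, -0.4, 0, 0, 0], [1, 0, 0, -0.2, 0, 0, 0]]])

```text
t: 16.52
ee_pos: [445.5, 113.4, 169.4]
orientation: [-1.917, -2.489, 0.001]
ft_force: [-0.8, 0.2, -1.7]
width: 58.0
grasp_force: 30.0
```

>>> servo_tool(plan=[[[1, 0, 0, -0.2, 0, 0, 0], [1, 0, 0, -0.2, 0, 0, 0], [1, 0, 0, -0.2, 0, 0, 0], [1, 0, 0, -0.2, 0, 0, 0], [1, 0, 0, 0, 0, 0, 0]]])

```text
t: 16.93
ee_pos: [444.9, 113.8, 137.2]
orientation: [-1.915, -2.489, 0.002]
ft_force: [0.1, 0.2, -1.9]
width: 57.9
grasp_force: 30.0
```

>>> servo_tool(plan=[[[1, 0, 0, -0.1, 0, 0, 0], [1, 0, 0, -0.05, 0, 0, 0], [1, -0.036, -0.01, 0, 0, 0, 0], [1, 0, 0, 0, 0, 0, 0]]])

```text
t: 17.27
ee_pos: [445.0, 113.9, 133.1]
orientation: [1.914, 2.489, 0.004]
ft_force: [-0.4, 0.9, 4.8]
width: 58.3
grasp_force: 30.0
```

>>> servo_tool(plan=[[[1, 0, 0, -0.03, 0, 0, 0], [1, 0, 0, 0, 0, 0, 0], [-1, 0, 0, 0, 0, 0, 0], [-1, 0, 0, 0, 0, 0, 0], [-1, 0, 0, 0, 0, 0, 0]]])

```text
t: 17.68
ee_pos: [444.0, 113.5, 131.2]
orientation: [1.915, 2.49, 0.0]
ft_force: [0.5, 0.2, 0.2]
width: 74.5
grasp_force: 0.0
```

>>> servo_tool(plan=[[[-1, 0, 0, 0, 0, 0, 0], [-1, 0, 0, 0.4, 0, 0, 0], [-1, 0, 0, 1, 0, 0, 0], [-1, 0, 0, 1, 0, 0, 0], [-1, 0, 0, 1, 0, 0, 0]]])

```text
t: 18.1
ee_pos: [443.2, 113.3, 268.0]
orientation: [-1.914, -2.489, 0.003]
ft_force: [1.0, 0.6, -0.4]
width: 88.2
grasp_force: 0.0
```

>>> servo_tool(plan=[[[-1, 0, 0, 1, 0, 0, 0], [-1, 0, 0, 0, 0, 0, 0], [-1, 0, 0, 0, 0, 0, 0]]])

```text
t: 18.35
ee_pos: [444.9, 113.7, 309.1]
orientation: [1.913, 2.488, 0.006]
ft_force: [-0.3, 0.3, -0.9]
width: 87.8
grasp_force: 0.0
```

```bash
python3 shot.py w11; python3 box.py w11 90
```

```text
t 18.35 pos [444.9 113.7 309.1] closing deg 14.87 z [ 0.005  0.001 -1.   ] w 87.8 F [-0.3  0.3 -0.9]
px (290, 160, 108, 121) ctr [480.5  82.9] size [112.2 133.9] ang 14.6
```

View pics/w11.png

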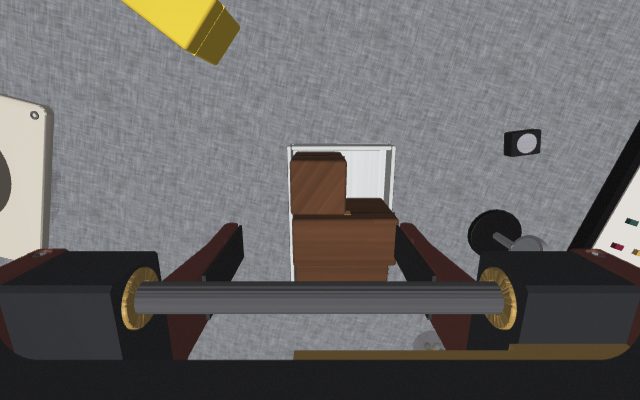

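The case stands in its corner with its right side at column 346. The jar's bay is at (365,178). Now the jar.

Run:
```python
from tf import *
im=cv2.imread('pics/w11.png').astype(int).sum(2)
print('r180',[(c,int(im[180,c])) for c in list(range(284,296))+list(range(340,352))+list(range(378,397))])
print('c365',[(r,int(im[r,365])) for r in list(range(142,156))+list(range(192,220,1))])
```

```text
r180 [(284, 405), (285, 407), (286, 402), (287, 417), (288, 616), (289, 654), (290, 198), (291, 196), (292, 219), (293, 225), (294, 228), (295, 223), (340, 228), (341, 238), (342, 238), (343, 237), (344, 214), (345, 193), (346, 392), (347, 656), (348, 660), (349, 658), (350, 650), (351, 653), (378, 665), (379, 676), (380, 658), (381, 655), (382, 659), (383, 662), (384, 583), (385, 323), (386, 316), (387, 318), (388, 316), (389, 291), (390, 550), (391, 647), (392, 635), (393, 610), (394, 419), (395, 389), (396, 390)]
c365 [(142, 435), (143, 457), (144, 316), (145, 264), (146, 515), (147, 642), (148, 655), (149, 642), (150, 536), (151, 650), (152, 659), (153, 657), (154, 656), (155, 653), (192, 656), (193, 656), (194, 656), (195, 656), (196, 657), (197, 541), (198, 207), (199, 112), (200, 107), (201, 105), (202, 110), (203, 113), (204, 105), (205, 118), (206, 114), (207, 101), (208, 110), (209, 103), (210, 109), (211, 111), (212, 88), (213, 107), (214, 113), (215, 114), (216, 120), (217, 113), (218, 113), (219, 160)]
```

>>> servo_tool(plan=[[[-1, 0.62, -0.665, 0, 0, 0, 0], [-1, 0.62, -0.665, 0, 0, 0, 0], [-1, 0.62, -0.665, 0, 0, 0, 0], [-1, 0.62, -0.665, 0, 0, 0, 0], [-1, 0.62, -0.665, 0, 0, 0, 0]]])

```text
t: 18.82
ee_pos: [567.8, -20.8, 304.1]
orientation: [-1.913, -2.487, 0.004]
ft_force: [1.1, 0.2, 0.2]
width: 87.6
grasp_force: 0.0
```

>>> servo_tool(plan=[[[-1, 0.62, -0.665, 0, 0, 0, 0], [-1, 0.62, -0.665, 0, 0, 0, 0], [-1, 0.62, -0.665, 0, 0, 0, 0], [-1, 0.62, -0.665, 0, 0, 0, 0], [-1, 0.62, -0.665, 0, 0, 0, 0]]])

```text
t: 19.23
ee_pos: [691.9, -153.8, 303.2]
orientation: [-1.913, -2.486, 0.003]
ft_force: [0.5, 0.0, 0.5]
width: 87.8
grasp_force: 0.0
```

>>> servo_tool(plan=[[[-1, 0, 0, 0, 0, 0, 0], [-1, 0, 0, 0, 0, 0, 0]]])

```text
t: 19.4
ee_pos: [691.5, -153.7, 303.0]
orientation: [-1.915, -2.484, 0.003]
ft_force: [0.4, 0.4, -0.1]
width: 88.0
grasp_force: 0.0
```

```bash
python3 shot.py w12
```

```text
t 19.4 pos [ 691.5 -153.7  303. ] closing deg 14.75 z [-0.005  0.001 -1.   ] w 88.0 F [ 0.4  0.4 -0.1]
```

View pics/w12.png

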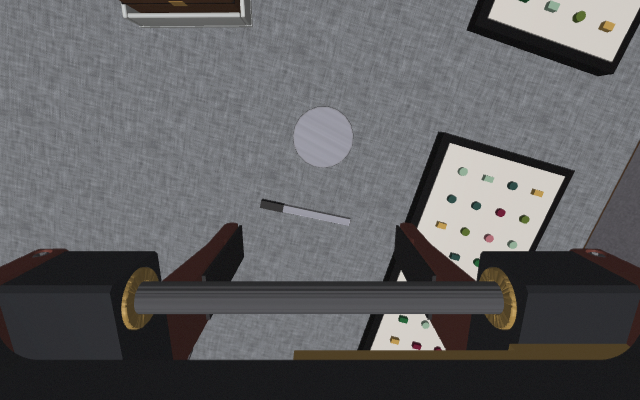

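The picture shows the jar's lid as a clean disc at (323,137), radius 30, which matches its height. The tweezers lie at (305,213), clear of the fingers.

Run:
```python
from tf import *
im=cv2.imread('pics/w12.png'); g=cv2.medianBlur(cv2.cvtColor(im,cv2.COLOR_BGR2GRAY),5)
c=cv2.HoughCircles(g[80:200,250:400],cv2.HOUGH_GRADIENT,1,50,param1=80,param2=15,minRadius=25,maxRadius=36)[0][0]; print(c+[250,80,0])
o=pickle.load(open('pics/w12.pkl','rb')); print('jar',cast(cam('wrist',o),[c[0]+250,c[1]+80],105))
print('case L,R z90',tr('w11',[(289.6,180),(345.7,180)],90),'rim L,Rin,Rout z36',tr('w11',[(287.6,180),(389.6,180),(393.7,180)],36),'near rim out/in',tr('w11',[(365,146),(365,150.2)],36),'tall front top/bottom',tr('w11',[(365,219)],95),tr('w11',[(365,197.5)],5),'case front top', tr('w11',[(318,161)],90))
```

```text
[321.5        136.5         30.39999962]
jar [[ 678.16135453 -102.29169608  105.        ]]
case L,R z90 [[-56.0, 64.0], [1.1, 63.8]] rim L,Rin,Rout z36 [[-63.4, 52.9], [59.1, 52.6], [64.1, 52.6]] near rim out/in [[28.0, 93.1], [28.2, 88.3]] tall front top/bottom [[21.5, 23.6]] [[35.5, 22.7]] case front top [[-27.1, 83.3]]
```

The case stands about 2.5 mm off the −x wall, leaving only about 58 mm for the 56 mm jar. Before fetching the jar I'll push the case against the wall with the closed fingers.

>>> servo_tool(plan=[[[1, -0.53, 0.78, 0, 0, 0, 0.03], [1, -0.53, 0.78, 0, 0, 0, 0], [1, -0.53, 0.78, 0, 0, 0, 0], [1, -0.53, 0.78, 0, 0, 0, 0], [1, -0.53, 0.78, 0, 0, 0, 0]]])

```text
t: 19.87
ee_pos: [582.8, 5.8, 305.9]
orientation: [-1.909, -2.492, 0.002]
ft_force: [0.5, 0.6, 0.5]
width: 57.9
grasp_force: 0.0
```

>>> servo_tool(plan=[[[1, -0.53, 0.78, 0, 0, 0, 0], [1, -0.53, 0.78, 0, 0, 0, 0], [1, -0.53, 0.78, 0, 0, 0, 0], [1, -0.53, 0.78, 0, 0, 0, 0], [1, 0, 0, 0, 0, 0, 0]]])

```text
t: 20.28
ee_pos: [495.5, 132.6, 306.0]
orientation: [-1.903, -2.494, 0.004]
ft_force: [-0.3, 0.3, -0.4]
width: 24.3
grasp_force: 0.0
```

>>> servo_tool(plan=[[[1, 0, 0, -1, 0, 0, 0], [1, 0, 0, -1, 0, 0, 0], [1, 0, 0, -1, 0, 0, 0], [1, 0, 0, 0, 0, 0, 0], [1, 0, 0, 0, 0, 0, 0]]])

```text
t: 20.7
ee_pos: [498.8, 128.2, 185.4]
orientation: [-1.908, -2.49, 0.008]
ft_force: [-0.7, -0.3, 1.6]
width: 0.4
grasp_force: 0.0
```

Run:
```python
from tf import *
o=readout.get_obs(); print(o['t'],np.round(o['ee_pos'],1),o['width'],((np.array(o['ee_pos'][:2])-C0)@M.T).round(1),np.round(o['ft_force'],1))
```

```text
20.7 [498.8 128.2 185.4] 0.4016712173852815 [29.7 56.3] [-0.7 -0.3  1.6]
```

>>> servo_tool(plan=[[[1, 0, 0, -0.8, 0, 0, 0], [1, 0, 0, -0.8, 0, 0, 0], [1, -0.14, -0.04, 0, 0, 0, 0], [1, -0.14, -0.04, 0, 0, 0, 0], [1, 0, 0, 0, 0, 0, 0]]])

```text
t: 21.12
ee_pos: [489.5, 125.0, 125.4]
orientation: [1.912, 2.492, 0.001]
ft_force: [-0.0, 0.1, 0.3]
width: 0.7
grasp_force: 0.0
```

>>> servo_tool(plan=[[[1, -0.03, -0.01, 0, 0, 0, 0], [1, -0.03, -0.01, 0, 0, 0, 0], [1, 0, 0, 0, 0, 0, 0]]])

```text
t: 21.37
ee_pos: [488.2, 124.5, 124.8]
orientation: [1.911, 2.491, 0.003]
ft_force: [-0.8, 0.4, -0.3]
width: 0.5
grasp_force: 0.0
```

>>> servo_tool(plan=[[[1, -0.03, -0.01, 0, 0, 0, 0], [1, 0, 0, 0, 0, 0, 0]]])

```text
t: 21.53
ee_pos: [486.5, 123.9, 123.6]
orientation: [1.912, 2.492, 0.001]
ft_force: [0.2, -0.5, -0.4]
width: 0.5
grasp_force: 0.0
```

>>> servo_tool(plan=[[[1, -0.025, -0.007, 0, 0, 0, 0], [1, 0, 0, 0, 0, 0, 0]]])

```text
t: 21.7
ee_pos: [485.5, 123.7, 123.2]
orientation: [1.912, 2.492, 0.001]
ft_force: [0.2, 0.5, 0.5]
width: 0.6
grasp_force: 0.1
```

>>> servo_tool(plan=[[[1, -0.025, -0.007, 0, 0, 0, 0], [1, 0, 0, 0, 0, 0, 0]]])

```text
t: 21.87
ee_pos: [484.7, 123.5, 123.2]
orientation: [1.912, 2.492, 0.001]
ft_force: [2.4, -0.5, 0.7]
width: 0.6
grasp_force: 0.9
```

>>> servo_tool(plan=[[[1, -0.025, -0.007, 0, 0, 0, 0], [1, 0, 0, 0, 0, 0, 0]]])

```text
t: 22.03
ee_pos: [483.4, 123.1, 123.1]
orientation: [1.912, 2.493, 0.0]
ft_force: [1.7, 0.4, 1.8]
width: 0.4
grasp_force: 0.9
```

Contact has been made and the case is sliding (about 2 N). I'll keep going until it meets the wall.

>>> servo_tool(plan=[[[1, -0.025, -0.007, 0, 0, 0, 0], [1, 0, 0, 0, 0, 0, 0]]])

```text
t: 22.2
ee_pos: [482.1, 122.7, 123.0]
orientation: [-1.912, -2.493, 0.0]
ft_force: [1.8, 0.0, 2.1]
width: 0.5
grasp_force: 0.9
```

>>> servo_tool(plan=[[[1, -0.015, -0.004, 0, 0, 0, 0], [1, 0, 0, 0, 0, 0, 0]]])

```text
t: 22.37
ee_pos: [481.5, 122.6, 123.0]
orientation: [-1.912, -2.493, 0.0]
ft_force: [0.7, 0.5, 1.5]
width: 0.3
grasp_force: 0.7
```

>>> servo_tool(plan=[[[1, 0.15, 0.04, 0, 0, 0, 0], [1, 0.1, 0.03, 0, 0, 0, 0], [-1, 0, 0, 0.9, 0, 0, 0], [-1, 0, 0, 1, 0, 0, 0], [-1, 0, 0, 1, 0, 0, 0]]])

```text
t: 22.78
ee_pos: [491.2, 125.3, 239.3]
orientation: [-1.911, -2.491, 0.005]
ft_force: [1.3, -0.4, -0.5]
width: 17.0
grasp_force: 0.0
```

>>> servo_tool(plan=[[[-1, 0, 0, 1, 0, 0, 0], [-1, 0, 0, 0.6, 0, 0, 0], [-1, 0, 0, 0, 0, 0, 0], [-1, 0, 0, 0, 0, 0, 0], [-1, 0, 0, 0, 0, 0, 0]]])

```text
t: 23.2
ee_pos: [491.2, 125.3, 302.2]
orientation: [-1.911, -2.492, 0.002]
ft_force: [-0.1, 0.2, -0.7]
width: 50.3
grasp_force: 0.0
```

```bash
python3 shot.py w13
python3 - <<'E'
from tf import *
im=cv2.imread('pics/w13.png').astype(int).sum(2)
print('r180',[(c,int(im[180,c])) for c in range(235,350)])
print('r170',[(c,int(im[170,c])) for c in range(240,310)])
E
```

```text
t 23.2 pos [491.2 125.3 302.2] closing deg 15.02 z [-0.002 -0.    -1.   ] w 50.3 F [-0.1  0.2 -0.7]
r180 [(235, 447), (236, 431), (237, 434), (238, 424), (239, 404), (240, 416), (241, 429), (242, 434), (243, 297), (244, 206), (245, 229), (246, 232), (247, 241), (248, 237), (249, 233), (250, 226), (251, 224), (252, 224), (253, 223), (254, 220), (255, 217), (256, 217), (257, 212), (258, 220), (259, 221), (260, 215), (261, 226), (262, 236), (263, 238), (264, 235), (265, 230), (266, 226), (267, 226), (268, 222), (269, 219), (270, 218), (271, 213), (272, 216), (273, 218), (274, 210), (275, 206), (276, 219), (277, 229), (278, 233), (279, 239), (280, 237), (281, 239), (282, 232), (283, 233), (284, 228), (285, 229), (286, 233), (287, 235), (288, 236), (289, 232), (290, 234), (291, 231), (292, 232), (293, 224), (294, 235), (295, 243), (296, 248), (297, 251), (298, 235), (299, 205), (300, 160), (301, 110), (302, 294), (303, 165), (304, 112), (305, 671), (306, 680), (307, 684), (308, 680), (309, 686), (310, 692), (311, 684), (312, 682), (313, 681), (314, 680), (315, 674), (316, 675), (317, 686)
[... 531 characters left out ...]
24), (252, 235), (253, 242), (254, 234), (255, 239), (256, 229), (257, 222), (258, 223), (259, 224), (260, 221), (261, 219), (262, 217), (263, 216), (264, 217), (265, 221), (266, 217), (267, 218), (268, 227), (269, 236), (270, 232), (271, 233), (272, 227), (273, 224), (274, 224), (275, 223), (276, 224), (277, 218), (278, 218), (279, 214), (280, 213), (281, 208), (282, 211), (283, 219), (284, 228), (285, 233), (286, 237), (287, 236), (288, 234), (289, 231), (290, 231), (291, 231), (292, 229), (293, 236), (294, 236), (295, 234), (296, 235), (297, 235), (298, 218), (299, 193), (300, 145), (301, 114), (302, 129), (303, 112), (304, 250), (305, 671), (306, 678), (307, 681), (308, 683), (309, 686)]
```

Run:
```python
from tf import *
print('case right top',tr('w13',[(299.8,180)],90),'bottom',tr('w13',[(304.5,180),(304,170)],5),'left',tr('w13',[(243,180)],90))
```

```text
case right top [[1.0, 64.6]] bottom [[1.6, 47.3], [1.1, 60.2]] left [[-55.5, 64.6]]
```

>>> servo_tool(plan=[[[-1, 0.584, -0.711, 0, 0, 0, 0], [-1, 0.584, -0.711, 0, 0, 0, 0], [-1, 0.584, -0.711, 0, 0, 0, 0], [-1, 0.584, -0.711, 0, 0, 0, 0], [-1, 0.584, -0.711, 0, 0, 0, 0]]])

```text
t: 23.67
ee_pos: [608.7, -18.2, 300.6]
orientation: [-1.91, -2.49, 0.004]
ft_force: [0.9, 0.1, 0.0]
width: 86.4
grasp_force: 0.0
```

>>> servo_tool(plan=[[[-1, 0.584, -0.711, 0, 0, 0, 0], [-1, 0.584, -0.711, 0, 0, 0, 0], [-1, 0.584, -0.711, 0, 0, 0, 0], [-1, 0, 0, 0, 0, 0, 0], [-1, 0, 0, -0.9, 0, 0, 0]]])

```text
t: 24.08
ee_pos: [682.3, -104.5, 270.6]
orientation: [1.911, 2.484, 0.006]
ft_force: [2.1, -0.2, 0.6]
width: 88.1
grasp_force: 0.0
```

>>> servo_tool(plan=[[[-1, 0, 0, -0.9, 0, 0, 0], [-1, 0, 0, -0.9, 0, 0, 0], [-1, 0, 0, -0.5, 0, 0, 0], [-1, 0, 0, 0, 0, 0, 0], [-1, 0, 0, 0, 0, 0, 0]]])

```text
t: 24.5
ee_pos: [677.2, -101.6, 172.4]
orientation: [-1.909, -2.489, 0.004]
ft_force: [-0.0, 0.1, 0.4]
width: 87.8
grasp_force: 0.0
```

Run:
```python
from tf import *
im=cv2.imread('pics/w13.png').astype(int).sum(2)
print('r165',[(c,int(im[165,c])) for c in range(334,362)]); print('r154',[(c,int(im[154,c])) for c in list(range(238,262))+list(range(295,310))])
print('c320',[(r,int(im[r,320])) for r in list(range(140,160))+list(range(186,225,1))])
```

```text
r165 [(334, 686), (335, 680), (336, 678), (337, 677), (338, 681), (339, 683), (340, 675), (341, 682), (342, 673), (343, 677), (344, 690), (345, 692), (346, 679), (347, 680), (348, 683), (349, 686), (350, 527), (351, 341), (352, 337), (353, 580), (354, 669), (355, 661), (356, 582), (357, 342), (358, 428), (359, 426), (360, 427), (361, 380)]
r154 [(238, 457), (239, 447), (240, 440), (241, 425), (242, 424), (243, 409), (244, 407), (245, 408), (246, 442), (247, 660), (248, 677), (249, 679), (250, 532), (251, 276), (252, 286), (253, 279), (254, 213), (255, 147), (256, 146), (257, 119), (258, 118), (259, 121), (260, 115), (261, 118), (295, 118), (296, 117), (297, 118), (298, 113), (299, 114), (300, 118), (301, 119), (302, 114), (303, 120), (304, 271), (305, 669), (306, 680), (307, 683), (308, 683), (309, 683)]
c320 [(140, 408), (141, 414), (142, 436), (143, 472), (144, 330), (145, 315), (146, 534), (147, 663), (148, 673), (149, 646), (150, 597), (151, 682), (152, 687), (153, 687), (154, 689), (155, 690), (156, 688), (157, 687), (158, 687), (159, 689), (186, 690), (187, 691), (188, 690), (189, 692), (190, 693), (191, 694), (192, 692), (193, 692), (194, 692), (195, 692), (196, 692), (197, 692), (198, 592), (199, 226), (200, 121), (201, 120), (202, 118), (203, 113), (204, 116), (205, 119), (206, 119), (207, 119), (208, 123), (209, 114), (210, 108), (211, 108), (212, 113), (213, 97), (214, 140), (215, 120), (216, 121), (217, 118), (218, 121), (219, 121), (220, 132), (221, 184), (222, 203), (223, 222), (224, 225)]
```

Run:
```python
from tf import *
print('rim L out/in',tr('w13',[(246.4,154),(250.3,154)],36),'R in/out',tr('w13',[(352.6,165),(356.6,165)],36),'R wall foot z5',tr('w13',[(350.2,165)],5),'case L at z5',tr('w13',[(253.8,154)],5),'z20',tr('w13',[(253.8,154)],20),'case R',tr('w13',[(304.2,154),(304.4,165)],5), 'tall front foot',tr('w13',[(320,198.3)],5),'near rim',tr('w13',[(320,146),(320,150)],36))
o=pickle.load(open('pics/w13.pkl','rb')); c=cam('wrist',o)
for p in ([-59,84,5],[-59,84,36],[-59,84.5,10]): print(p,proj(c,np.r_[world(p[:2]),p[2]]).round(1))
```

```text
rim L out/in [[-63.5, 84.0], [-59.0, 84.0]] R in/out [[59.2, 71.4], [63.8, 71.4]] R wall foot z5 [[59.6, 66.7]] case L at z5 [[-61.7, 80.4]] z20 [[-58.4, 82.2]] case R [[1.6, 80.5], [1.7, 66.6]] tall front foot [[21.5, 23.0]] near rim [[21.2, 93.3], [21.3, 88.7]]
[-59, 84, 5] [[255.8 151.1]]
[-59, 84, 36] [[250.3 154. ]]
[-59, 84.5, 10] [[255.  151.2]]
```

The case is still at [-56.7, 1.3], because the fingertips are thinner than the roots and only touched it. There is plenty of time, so I'll go back and push about 3 mm further.

>>> servo_tool(plan=[[[1, 0, 0, 0.8, 0, 0, 0], [1, 0, 0, 1, 0, 0, 0], [1, 0, 0, 1, 0, 0, 0], [1, -0.584, 0.711, 0.3, 0, 0, 0], [1, -0.584, 0.711, 0, 0, 0, 0]]])

```text
t: 24.92
ee_pos: [634.6, -45.8, 306.2]
orientation: [1.909, 2.482, 0.01]
ft_force: [0.3, 0.7, -0.5]
width: 57.9
grasp_force: 0.0
```

>>> servo_tool(plan=[[[1, -0.584, 0.711, 0, 0, 0, 0], [1, -0.584, 0.711, 0, 0, 0, 0], [1, -0.584, 0.711, 0, 0, 0, 0], [1, -0.584, 0.711, 0, 0, 0, 0], [1, -0.584, 0.711, 0, 0, 0, 0]]])

```text
t: 25.33
ee_pos: [514.3, 98.3, 301.2]
orientation: [1.911, 2.491, 0.004]
ft_force: [-0.0, 0.8, -0.2]
width: 24.7
grasp_force: 0.0
```

>>> servo_tool(plan=[[[1, -0.584, 0.711, 0, 0, 0, 0], [1, 0, 0, 0, 0, 0, 0], [1, 0, 0, -0.9, 0, 0, 0], [1, 0, 0, -1, 0, 0, 0], [1, 0, 0, -1, 0, 0, 0]]])

```text
t: 25.75
ee_pos: [493.5, 126.1, 184.6]
orientation: [1.908, 2.49, 0.009]
ft_force: [1.6, -1.3, -0.6]
width: 0.4
grasp_force: 0.0
```

>>> servo_tool(plan=[[[1, 0, 0, 0, 0, 0, 0], [1, 0, 0, 0, 0, 0, 0], [1, 0, 0, 0, 0, 0, 0]]])

```text
t: 26.0
ee_pos: [493.3, 125.7, 185.4]
orientation: [1.911, 2.491, 0.004]
ft_force: [0.2, 0.3, 1.3]
width: 0.4
grasp_force: 0.0
```

>>> servo_tool(plan=[[[1, 0, 0, -0.8, 0, 0, 0], [1, 0, 0, -0.75, 0, 0, 0], [1, -0.14, -0.04, 0, 0, 0, 0], [1, -0.08, -0.02, 0, 0, 0, 0], [1, 0, 0, 0, 0, 0, 0]]])

```text
t: 26.42
ee_pos: [483.4, 123.1, 123.5]
orientation: [1.911, 2.491, 0.003]
ft_force: [-1.1, 0.3, -0.3]
width: 0.5
grasp_force: 0.2
```

>>> servo_tool(plan=[[[1, -0.04, -0.01, 0, 0, 0, 0], [1, -0.04, -0.01, 0, 0, 0, 0], [1, 0, 0, 0, 0, 0, 0]]])

```text
t: 26.67
ee_pos: [480.6, 122.4, 122.8]
orientation: [1.911, 2.491, 0.004]
ft_force: [0.9, 0.0, 1.6]
width: 0.3
grasp_force: 0.7
```

>>> servo_tool(plan=[[[1, -0.025, -0.007, 0, 0, 0, 0], [1, 0, 0, 0, 0, 0, 0]]])

```text
t: 26.83
ee_pos: [479.5, 122.2, 121.9]
orientation: [1.911, 2.492, 0.003]
ft_force: [2.5, 1.2, 3.0]
width: 0.3
grasp_force: 1.4
```

>>> servo_tool(plan=[[[1, -0.025, -0.007, 0, 0, 0, 0], [1, 0, 0, 0, 0, 0, 0]]])

```text
t: 27.0
ee_pos: [479.3, 122.1, 121.8]
orientation: [1.911, 2.491, 0.005]
ft_force: [4.6, 2.3, 4.7]
width: 0.4
grasp_force: 2.8
```

>>> servo_tool(plan=[[[1, 0.15, 0.04, 0, 0, 0, 0], [1, 0.15, 0.04, 0, 0, 0, 0], [-1, 0, 0, 0.9, 0, 0, 0], [-1, 0, 0, 1, 0, 0, 0], [-1, 0, 0, 1, 0, 0, 0]]])

```text
t: 27.42
ee_pos: [488.7, 124.6, 236.9]
orientation: [-1.91, -2.49, 0.007]
ft_force: [0.3, 0.5, 0.0]
width: 16.9
grasp_force: 0.0
```

>>> servo_tool(plan=[[[-1, 0, 0, 1, 0, 0, 0], [-1, 0, 0, 0.6, 0, 0, 0], [-1, 0, 0, 0, 0, 0, 0], [-1, 0, 0, 0, 0, 0, 0], [-1, 0, 0, 0, 0, 0, 0]]])

```text
t: 27.83
ee_pos: [489.0, 124.7, 299.9]
orientation: [-1.911, -2.492, 0.003]
ft_force: [-0.4, 0.7, 0.4]
width: 50.1
grasp_force: 0.0
```

```bash
python3 shot.py w14
python3 - <<'E'
from tf import *
im=cv2.imread('pics/w14.png').astype(int).sum(2)
for r in (157,165,180): 
    e=[c for c in range(225,380) if abs(im[r,c+1]-im[r,c-1])>150]; print(r,e)
    P=np.array(tr('w14',[(c,r) for c in e],36)); print('z36',P[:,0].tolist()); print('z5',np.array(tr('w14',[(c,r) for c in e],5))[:,0].tolist())
E
```

```text
t 27.8333 pos [489.  124.7 299.9] closing deg 15.02 z [-0.002 -0.001 -1.   ] w 50.1 F [-0.4  0.7  0.4]
157 [248, 249, 250, 251, 306, 307, 352, 353, 355, 356, 359]
z36 [-63.9, -62.7, -61.6, -60.4, 2.7, 3.8, 55.4, 56.6, 58.9, 60.0, 63.5]
z5 [-71.2, -69.9, -68.7, -67.4, 1.3, 2.6, 58.8, 60.1, 62.6, 63.8, 67.6]
165 [244, 306, 307, 352, 353, 355, 356, 358, 359]
z36 [-69.0, 2.6, 3.8, 55.7, 56.9, 59.2, 60.3, 62.6, 63.8]
z5 [-76.8, 1.3, 2.5, 59.1, 60.4, 62.9, 64.1, 66.7, 67.9]
180 [244, 245, 306, 307, 351, 352, 354, 355, 358, 359]
z36 [-70.1, -68.9, 2.4, 3.6, 55.1, 56.2, 58.6, 59.7, 63.2, 64.4]
z5 [-78.0, -76.7, 1.1, 2.3, 58.4, 59.7, 62.2, 63.5, 67.3, 68.6]
```

Run:
```python
from tf import *
for n,a,b in(('w11',286,350),('w13',240,310),('w14',240,312)):
    im=cv2.imread(f'pics/{n}.png').astype(int).sum(2)
    for r in (157,170,180,200): print(n,r,[(c,int(im[r,c])) for c in range(a,a+14)],[(c,int(im[r,c])) for c in range(b-14,b)])
print('tops w14 z90',tr('w14',[(243.8,180),(301.5,180)],90),'w13',tr('w13',[(243,180),(299.7,180)],90))
```

```text
w11 157 [(286, 409), (287, 467), (288, 645), (289, 647), (290, 571), (291, 270), (292, 173), (293, 116), (294, 114), (295, 110), (296, 112), (297, 113), (298, 112), (299, 110)] [(336, 107), (337, 108), (338, 111), (339, 107), (340, 103), (341, 114), (342, 112), (343, 121), (344, 277), (345, 659), (346, 663), (347, 660), (348, 663), (349, 667)]
w11 170 [(286, 404), (287, 344), (288, 607), (289, 647), (290, 219), (291, 200), (292, 214), (293, 209), (294, 204), (295, 199), (296, 205), (297, 202), (298, 215), (299, 219)] [(336, 221), (337, 218), (338, 217), (339, 220), (340, 221), (341, 223), (342, 219), (343, 215), (344, 214), (345, 186), (346, 267), (347, 657), (348, 660), (349, 662)]
w11 180 [(286, 402), (287, 417), (288, 616), (289, 654), (290, 198), (291, 196), (292, 219), (293, 225), (294, 228), (295, 223), (296, 218), (297, 209), (298, 215), (299, 212)] [(336, 221), (337, 217), (338, 217), (339, 218), (340, 228), (341, 238), (342, 238), (343, 237), (344, 214), (345, 193), (346, 392), (347, 656), (348, 660), (349, 658)]
w11 200 [(286, 428), (287, 410), (288, 407), (289, 634), (290,
[... 2426 characters left out ...]
), (245, 239), (246, 204), (247, 230), (248, 240), (249, 241), (250, 240), (251, 228), (252, 220), (253, 223)] [(298, 241), (299, 249), (300, 248), (301, 216), (302, 186), (303, 111), (304, 197), (305, 160), (306, 249), (307, 671), (308, 681), (309, 682), (310, 683), (311, 686)]
w14 200 [(240, 434), (241, 450), (242, 430), (243, 409), (244, 394), (245, 425), (246, 311), (247, 209), (248, 210), (249, 222), (250, 229), (251, 235), (252, 237), (253, 230)] [(298, 233), (299, 231), (300, 224), (301, 202), (302, 186), (303, 117), (304, 112), (305, 111), (306, 141), (307, 141), (308, 141), (309, 141), (310, 140), (311, 141)]
tops w14 z90 [[-56.6, 65.0], [0.4, 65.1]] w13 [[-55.5, 64.6], [0.9, 64.6]]
```

The force pattern (about 0.9 N, then lifting) shows that pushing the case high up only tips it. Instead I'll re-grip the case, lift it 3 mm, shift it 1.7 mm toward the wall and set it down.

>>> servo_tool(plan=[[[-1, -0.56, -0.14, 0, 0, 0, 0], [-1, -0.56, -0.14, 0, 0, 0, 0], [-1, 0, 0, 0, 0, 0, 0], [-1, 0, 0, 0, 0, 0, 0], [-1, 0, 0, -0.9, 0, 0, 0]]])

```text
t: 28.3
ee_pos: [448.7, 114.6, 268.7]
orientation: [1.908, 2.488, 0.012]
ft_force: [0.7, 0.4, 0.5]
width: 86.6
grasp_force: 0.0
```

>>> servo_tool(plan=[[[-1, 0, 0, -0.9, 0, 0, 0], [-1, 0, 0, -0.9, 0, 0, 0], [-1, 0, 0, -0.9, 0, 0, 0], [-1, 0, 0, -0.6, 0, 0, 0], [-1, 0, 0, 0, 0, 0, 0]]])

```text
t: 28.72
ee_pos: [442.8, 113.2, 128.2]
orientation: [-1.908, -2.488, 0.011]
ft_force: [-0.4, -0.5, 0.5]
width: 87.5
grasp_force: 0.0
```

>>> servo_tool(plan=[[[0, 0, 0, 0, 0, 0, 0], [1, 0, 0, 0, 0, 0, 0], [1, 0, 0, 0, 0, 0, 0], [1, 0, 0, 0, 0, 0, 0], [1, 0, 0, 0, 0, 0, 0]]])

```text
t: 29.13
ee_pos: [445.6, 113.8, 134.4]
orientation: [1.911, 2.492, 0.003]
ft_force: [-3.5, -1.3, 3.1]
width: 57.8
grasp_force: 3.9
```

>>> servo_tool(plan=[[[1, 0, 0, 0, 0, 0, 0], [1, 0, 0, 0, 0, 0, 0]]])

```text
t: 29.3
ee_pos: [445.6, 113.9, 134.4]
orientation: [1.911, 2.492, 0.003]
ft_force: [0.0, -0.0, 8.6]
width: 57.9
grasp_force: 30.0
```

>>> servo_tool(plan=[[[1, 0, 0, 0.15, 0, 0, 0], [1, 0, 0, 0, 0, 0, 0], [1, -0.045, -0.012, 0, 0, 0, 0], [1, 0, 0, 0, 0, 0, 0], [1, 0, 0, 0, 0, 0, 0]]])

```text
t: 29.72
ee_pos: [443.1, 113.2, 139.1]
orientation: [1.912, 2.493, 0.0]
ft_force: [0.2, 0.1, -1.6]
width: 57.7
grasp_force: 30.0
```

>>> servo_tool(plan=[[[1, 0, 0, -0.07, 0, 0, 0], [1, 0, 0, -0.06, 0, 0, 0], [1, 0, 0, 0, 0, 0, 0], [1, 0, 0, 0, 0, 0, 0]]])

```text
t: 30.05
ee_pos: [443.1, 113.2, 134.0]
orientation: [-1.912, -2.493, 0.0]
ft_force: [-0.7, 0.0, 8.0]
width: 57.6
grasp_force: 30.0
```

>>> servo_tool(plan=[[[-1, 0, 0, 0, 0, 0, 0], [-1, 0, 0, 0, 0, 0, 0], [-1, 0, 0, 0, 0, 0, 0], [-1, 0, 0, 0, 0, 0, 0], [-1, 0, 0, 0.6, 0, 0, 0]]])

```text
t: 30.47
ee_pos: [441.1, 112.7, 155.2]
orientation: [-1.909, -2.489, 0.008]
ft_force: [0.3, 0.1, 1.0]
width: 86.5
grasp_force: 0.0
```

>>> servo_tool(plan=[[[-1, 0, 0, 1, 0, 0, 0], [-1, 0, 0, 1, 0, 0, 0], [-1, 0, 0, 1, 0, 0, 0], [-1, 0, 0, 0.6, 0, 0, 0], [-1, 0, 0, 0, 0, 0, 0]]])

```text
t: 30.88
ee_pos: [445.5, 113.8, 307.0]
orientation: [1.908, 2.488, 0.012]
ft_force: [0.2, 0.8, 0.7]
width: 87.9
grasp_force: 0.0
```

>>> servo_tool(plan=[[[-1, 0.6, 0.15, 0, 0, 0, 0], [-1, 0.6, 0.15, 0, 0, 0, 0], [-1, 0, 0, 0, 0, 0, 0], [-1, 0, 0, 0, 0, 0, 0], [-1, 0, 0, 0, 0, 0, 0]]])

```text
t: 31.3
ee_pos: [490.0, 125.0, 300.6]
orientation: [-1.911, -2.491, 0.003]
ft_force: [0.1, -0.7, 0.6]
width: 88.0
grasp_force: 0.0
```

```bash
python3 shot.py w15
python3 - <<'E'
from tf import *
im=cv2.imread('pics/w15.png').astype(int).sum(2)
for r in (157,165,180): 
    e=[c for c in range(225,380) if abs(im[r,c+1]-im[r,c-1])>150]; print(r,e)
    print('z36',np.array(tr('w15',[(c,r) for c in e],36))[:,0].tolist()); print('z5',np.array(tr('w15',[(c,r) for c in e],5))[:,0].tolist()); print('z90',np.array(tr('w15',[(c,r) for c in e],90))[:,0].tolist())
E
```

```text
t 31.3 pos [490.  125.  300.6] closing deg 15.03 z [-0.003 -0.001 -1.   ] w 88.0 F [ 0.1 -0.7  0.6]
157 [247, 248, 303, 304, 351, 352, 354, 355, 358]
z36 [-64.2, -63.0, 0.2, 1.4, 55.4, 56.5, 58.8, 60.0, 63.4]
z5 [-71.6, -70.4, -1.5, -0.2, 58.6, 59.9, 62.4, 63.6, 67.4]
z90 [-51.2, -50.3, 3.1, 4.1, 49.7, 50.7, 52.6, 53.6, 56.5]
165 [240, 241, 303, 304, 351, 352, 354, 355, 357, 358]
z36 [-72.9, -71.7, 0.1, 1.3, 55.6, 56.8, 59.1, 60.3, 62.6, 63.7]
z5 [-81.1, -79.8, -1.6, -0.3, 58.9, 60.2, 62.7, 64.0, 66.5, 67.7]
z90 [-58.6, -57.6, 3.0, 4.0, 49.9, 50.9, 52.8, 53.8, 55.8, 56.7]
180 [242, 303, 304, 350, 351, 352, 353, 354, 357]
z36 [-71.7, -0.1, 1.1, 55.0, 56.1, 57.3, 58.5, 59.6, 63.2]
z5 [-79.8, -1.8, -0.5, 58.2, 59.5, 60.7, 62.0, 63.3, 67.1]
z90 [-57.5, 2.8, 3.8, 49.3, 50.3, 51.3, 52.3, 53.3, 56.3]
```

The case now stands at [-58, -0.9], so the jar's bay is 60 mm wide. Now the jar.

>>> servo_tool(plan=[[[-1, 0.588, -0.711, 0, 0, 0, 0], [-1, 0.588, -0.711, 0, 0, 0, 0], [-1, 0.588, -0.711, 0, 0, 0, 0], [-1, 0.588, -0.711, 0, 0, 0, 0], [-1, 0.588, -0.711, 0, 0, 0, 0]]])

```text
t: 31.77
ee_pos: [608.6, -18.4, 301.5]
orientation: [-1.911, -2.492, 0.001]
ft_force: [0.6, -0.5, -0.1]
width: 88.2
grasp_force: 0.0
```

>>> servo_tool(plan=[[[-1, 0.588, -0.711, 0, 0, 0, 0], [-1, 0.588, -0.711, 0, 0, 0, 0], [-1, 0.588, -0.7, 0, 0, 0, 0], [-1, 0, 0, 0, 0, 0, 0], [-1, 0, 0, -0.9, 0, 0, 0]]])

```text
t: 32.18
ee_pos: [682.7, -104.1, 271.6]
orientation: [1.909, 2.482, 0.008]
ft_force: [1.4, -0.8, 1.0]
width: 87.9
grasp_force: 0.0
```

>>> servo_tool(plan=[[[-1, 0, 0, -0.9, 0, 0, 0], [-1, 0, 0, -0.9, 0, 0, 0], [-1, 0, 0, -0.6, 0, 0, 0], [-1, 0, 0, 0, 0, 0, 0], [-1, 0, 0, 0, 0, 0, 0]]])

```text
t: 32.6
ee_pos: [677.8, -101.3, 168.6]
orientation: [-1.91, -2.49, 0.003]
ft_force: [0.0, 0.4, 0.9]
width: 87.8
grasp_force: 0.0
```

>>> servo_tool(plan=[[[0, 0, 0, 0, 0, 0, 0], [1, 0, 0, 0, 0, 0, 0], [1, 0, 0, 0, 0, 0, 0], [1, 0, 0, 0, 0, 0, 0], [1, 0, 0, 0, 0, 0, 0]]])

```text
t: 33.02
ee_pos: [679.7, -101.9, 171.1]
orientation: [1.911, 2.492, 0.001]
ft_force: [1.2, -0.5, 0.3]
width: 58.3
grasp_force: 0.5
```

>>> servo_tool(plan=[[[1, 0, 0, 0, 0, 0, 0], [1, 0, 0, 0, 0, 0, 0]]])

```text
t: 33.18
ee_pos: [679.9, -101.9, 170.9]
orientation: [1.911, 2.492, 0.001]
ft_force: [0.6, 0.0, 5.9]
width: 55.5
grasp_force: 30.0
```

>>> servo_tool(plan=[[[1, 0, 0, 0.3, 0, 0, 0], [1, 0, 0, 0.6, 0, 0, 0], [1, 0, 0, 0.9, 0, 0, 0], [1, 0, 0, 0.9, 0, 0, 0], [1, -0.2, 0.26, 0.5, 0, 0, 0]]])

```text
t: 33.6
ee_pos: [673.0, -92.9, 302.3]
orientation: [1.911, 2.488, 0.003]
ft_force: [0.9, 0.7, -1.8]
width: 55.5
grasp_force: 30.0
```

>>> servo_tool(plan=[[[1, -0.5, 0.63, 0, 0, 0, 0], [1, -0.55, 0.7, 0, 0, 0, 0], [1, -0.55, 0.7, 0, 0, 0, 0], [1, -0.55, 0.7, 0, 0, 0, 0], [1, -0.55, 0.7, 0, 0, 0, 0]]])

```text
t: 34.02
ee_pos: [561.6, 46.7, 298.0]
orientation: [-1.912, -2.492, 0.001]
ft_force: [0.2, 0.4, -2.9]
width: 55.0
grasp_force: 30.0
```

>>> servo_tool(plan=[[[1, -0.55, 0.7, 0, 0, 0, 0], [1, -0.55, 0.7, 0, 0, 0, 0], [1, -0.4, 0.52, 0, 0, 0, 0], [1, -0.1, 0.145, 0, 0, 0, 0], [1, 0, 0, -0.3, 0, 0, 0]]])

```text
t: 34.43
ee_pos: [498.9, 130.0, 287.9]
orientation: [1.908, 2.494, 0.004]
ft_force: [1.0, -0.6, -2.3]
width: 55.4
grasp_force: 30.0
```

>>> servo_tool(plan=[[[1, 0, 0, 0, 0, 0, 0], [1, 0, 0, 0, 0, 0, 0], [1, 0, 0, 0, 0, 0, 0]]])

```text
t: 34.68
ee_pos: [499.7, 127.9, 286.1]
orientation: [-1.913, -2.492, 0.0]
ft_force: [-0.1, 0.2, -2.7]
width: 55.2
grasp_force: 30.0
```

```bash
python3 shot.py w16
python3 - <<'E'
from tf import *
o=pickle.load(open('pics/w16.pkl','rb')); print('tcp',((o['ee_pos'][:2]-C0)@M.T).round(1), 'jar bottom pred px', proj(cam('wrist',o),[[*world([29,56]),o['ee_pos'][2]-170.9]]).round(1))
im=cv2.imread('pics/w16.png'); s=im.astype(int).sum(2)
for r in (160,175,185,195,205,215): print(r,[int(v) for v in s[r,230:400:2]])
print('c318',[int(v) for v in s[130:270:2,318]])
E
```

```text
t 34.6833 pos [499.7 127.9 286.1] closing deg 14.98 z [-0. -0. -1.] w 55.2 F [-0.1  0.2 -2.7]
tcp [30.5 55.7] jar bottom pred px [[318.7 199.5]]
160 [397, 267, 125, 107, 116, 103, 106, 112, 104, 116, 115, 116, 107, 104, 104, 107, 107, 117, 109, 111, 99, 107, 110, 112, 109, 110, 108, 114, 115, 110, 154, 101, 407, 653, 662, 665, 667, 666, 664, 657, 674, 671, 669, 669, 665, 668, 659, 661, 665, 662, 659, 668, 661, 656, 680, 662, 667, 417, 348, 643, 491, 416, 438, 435, 404, 370, 395, 388, 410, 398, 394, 394, 392, 393, 416, 410, 402, 390, 404, 379, 380, 414, 369, 384, 369]
175 [205, 202, 220, 232, 222, 215, 213, 211, 204, 209, 208, 223, 224, 217, 217, 208, 205, 207, 197, 216, 226, 230, 222, 218, 223, 224, 223, 215, 177, 111, 124, 112, 246, 653, 661, 665, 443, 397, 398, 398, 402, 404, 403, 402, 401, 405, 400, 399, 403, 397, 402, 401, 396, 411, 636, 662, 666, 337, 536, 644, 393, 416, 423, 392, 429, 402, 394, 426, 431, 416, 394, 378, 412, 387, 407, 463, 429, 447, 384, 416, 440, 428, 377, 383, 415]
185 [231, 220, 214, 214, 207, 206, 209, 211, 223, 223, 219, 215, 209, 207, 200, 201, 218, 231, 2
[... 1279 characters left out ...]
238, 230, 230, 235, 228, 228, 229, 216, 257, 230, 237, 260, 475, 503, 518, 525, 527, 529, 531, 533, 528, 528, 527, 531, 532, 534, 530, 532, 528, 525, 523, 523, 516, 519, 522, 525, 527, 531, 534, 534, 534, 533, 527, 509, 478, 260, 229, 230, 233, 368, 422, 404, 414, 411, 424, 418, 385, 416, 447, 432, 418, 409, 427, 423, 407, 426, 425, 407, 383]
c318 [423, 413, 412, 392, 426, 415, 436, 392, 309, 567, 656, 662, 666, 664, 665, 665, 665, 666, 665, 665, 494, 401, 402, 326, 326, 342, 359, 371, 356, 337, 401, 410, 237, 237, 239, 233, 237, 400, 525, 527, 518, 522, 526, 532, 533, 530, 526, 531, 528, 524, 518, 512, 523, 525, 524, 523, 528, 534, 533, 541, 534, 519, 518, 518, 524, 534, 535, 539, 537, 531]
```

Run:
```python
from tf import *
s=cv2.imread('pics/w16.png').astype(int).sum(2)
for r in (172,174,176,178,180): print(r,[(c,int(s[r,c])) for c in list(range(292,306))+list(range(333,346))])
print('r160',[(c,int(s[160,c])) for c in list(range(290,298))+list(range(340,354))])
print('c319',[(r,int(s[r,319])) for r in range(166,176)])
for c in (319,319.5,320): print(c,tr('w16',[(c,203)],115))
print('front',tr('w16',[(319.5,170.3)],115),'case foot',tr('w16',[(293.8,160)],5),'wall foot',tr('w16',[(343.5,160)],5))
```

```text
172 [(292, 101), (293, 98), (294, 387), (295, 653), (296, 652), (297, 656), (298, 662), (299, 665), (300, 666), (301, 667), (302, 672), (303, 665), (304, 665), (305, 664), (333, 656), (334, 661), (335, 655), (336, 656), (337, 668), (338, 683), (339, 666), (340, 662), (341, 662), (342, 667), (343, 668), (344, 337), (345, 320)]
174 [(292, 102), (293, 103), (294, 258), (295, 654), (296, 653), (297, 657), (298, 663), (299, 663), (300, 665), (301, 667), (302, 671), (303, 499), (304, 415), (305, 414), (333, 399), (334, 405), (335, 419), (336, 544), (337, 668), (338, 680), (339, 665), (340, 660), (341, 664), (342, 665), (343, 666), (344, 335), (345, 320)]
176 [(292, 105), (293, 106), (294, 247), (295, 653), (296, 653), (297, 657), (298, 661), (299, 664), (300, 557), (301, 427), (302, 400), (303, 400), (304, 399), (305, 400), (333, 398), (334, 398), (335, 397), (336, 396), (337, 409), (338, 429), (339, 612), (340, 660), (341, 664), (342, 666), (343, 666), (344, 337), (345, 322)]
178 [(292, 106), (293, 110), (294, 245), (295, 655), (296, 651), (297, 658), (298, 492), (299, 414), (300, 399), (
[... 369 characters left out ...]
 400), (305, 403), (333, 397), (334, 396), (335, 395), (336, 399), (337, 403), (338, 405), (339, 399), (340, 398), (341, 398), (342, 399), (343, 421), (344, 313), (345, 319)]
r160 [(290, 154), (291, 107), (292, 101), (293, 106), (294, 407), (295, 654), (296, 653), (297, 657), (340, 662), (341, 664), (342, 667), (343, 671), (344, 417), (345, 322), (346, 348), (347, 609), (348, 643), (349, 643), (350, 491), (351, 385), (352, 416), (353, 412)]
c319 [(166, 665), (167, 665), (168, 664), (169, 664), (170, 492), (171, 404), (172, 399), (173, 400), (174, 400), (175, 401)]
319 [[29.2, 52.8]]
319.5 [[29.7, 52.8]]
320 [[30.1, 52.8]]
front [[29.6, 81.6]] case foot [[-1.0, 75.4]] wall foot [[59.0, 75.4]]
```

Seen from above, the jar's base is at tray (29.8, 53.6). Its bay runs from -1 to 59 in x and from 23 to 89 in y. I'll correct by (-0.8, +2) mm and lower it.

>>> servo_tool(plan=[[[1, -0.032, 0.043, -0.2, 0, 0, 0], [1, 0, 0, -0.3, 0, 0, 0], [1, 0, 0, -0.3, 0, 0, 0], [1, 0, 0, -0.2, 0, 0, 0], [1, 0, 0, 0, 0, 0, 0]]])

```text
t: 35.15
ee_pos: [497.3, 129.7, 244.1]
orientation: [-1.911, -2.491, 0.004]
ft_force: [0.3, 0.5, -3.3]
width: 55.4
grasp_force: 30.0
```

>>> servo_tool(plan=[[[1, 0, 0, -0.2, 0, 0, 0], [1, 0, 0, -0.3, 0, 0, 0], [1, 0, 0, -0.3, 0, 0, 0], [1, 0, 0, -0.2, 0, 0, 0], [1, 0, 0, 0, 0, 0, 0]]])

```text
t: 35.57
ee_pos: [497.4, 129.8, 204.5]
orientation: [-1.911, -2.492, 0.003]
ft_force: [0.8, 0.7, -2.2]
width: 55.3
grasp_force: 30.0
```

>>> servo_tool(plan=[[[1, 0, 0, -0.2, 0, 0, 0], [1, 0, 0, -0.2, 0, 0, 0], [1, 0, 0, -0.15, 0, 0, 0], [1, 0, 0, -0.1, 0, 0, 0], [1, 0, 0, 0, 0, 0, 0]]])

```text
t: 35.98
ee_pos: [497.6, 129.9, 179.0]
orientation: [-1.911, -2.492, 0.002]
ft_force: [0.7, -1.2, -2.4]
width: 55.2
grasp_force: 30.0
```

Nearly down with no contact. I'll do the last 3 mm gently.

>>> servo_tool(plan=[[[1, 0, 0, -0.05, 0, 0, 0], [1, 0, 0, 0, 0, 0, 0], [1, 0, 0, -0.03, 0, 0, 0], [1, 0, 0, 0, 0, 0, 0], [1, 0, 0, 0, 0, 0, 0]]])

```text
t: 36.4
ee_pos: [498.1, 130.1, 176.8]
orientation: [1.912, 2.493, 0.0]
ft_force: [0.3, 0.5, -2.7]
width: 55.8
grasp_force: 30.0
```

>>> servo_tool(plan=[[[1, 0, 0, -0.03, 0, 0, 0], [1, 0, 0, 0, 0, 0, 0], [1, 0, 0, 0, 0, 0, 0]]])

```text
t: 36.65
ee_pos: [498.3, 130.1, 175.9]
orientation: [1.912, 2.492, 0.001]
ft_force: [-0.3, -0.2, 3.3]
width: 55.1
grasp_force: 30.0
```

>>> servo_tool(plan=[[[1, 0, 0, -0.03, 0, 0, 0], [1, 0, 0, 0, 0, 0, 0], [1, 0, 0, 0, 0, 0, 0]]])

```text
t: 36.9
ee_pos: [498.8, 130.2, 175.5]
orientation: [1.911, 2.492, 0.002]
ft_force: [-0.8, 0.7, 11.7]
width: 55.5
grasp_force: 30.0
```

The jar is seated at the expected height. I'll release, rise and check.

>>> servo_tool(plan=[[[1, 0, 0, 0.02, 0, 0, 0], [-1, 0, 0, 0, 0, 0, 0], [-1, 0, 0, 0, 0, 0, 0], [-1, 0, 0, 0, 0, 0, 0], [-1, 0, 0, 0, 0, 0, 0]]])

```text
t: 37.32
ee_pos: [497.9, 130.0, 174.9]
orientation: [-1.912, -2.493, 0.0]
ft_force: [0.3, 1.2, 1.0]
width: 78.5
grasp_force: 0.0
```

>>> servo_tool(plan=[[[-1, 0, 0, 0.3, 0, 0, 0], [-1, 0, 0, 0.8, 0, 0, 0], [-1, 0, 0, 1, 0, 0, 0], [-1, 0, 0, 1, 0, 0, 0], [-1, 0, 0, 0.5, 0, 0, 0]]])

```text
t: 37.73
ee_pos: [499.2, 130.3, 323.4]
orientation: [1.91, 2.49, 0.006]
ft_force: [0.6, 0.9, -0.1]
width: 87.7
grasp_force: 0.0
```

>>> servo_tool(plan=[[[-1, 0.26, -0.93, 0, 0, 0, 0], [-1, 0.26, -0.93, 0, 0, 0, 0], [-1, 0, 0, 0, 0, 0, 0], [-1, 0, 0, 0, 0, 0, 0], [-1, 0, 0, 0, 0, 0, 0]]])

```text
t: 38.15
ee_pos: [518.5, 55.7, 318.7]
orientation: [-1.913, -2.491, 0.0]
ft_force: [0.1, 0.2, -1.2]
width: 87.9
grasp_force: 0.0
```

```bash
python3 shot.py w17
python3 - <<'E'
from tf import *
im=cv2.imread('pics/w17.png'); o=pickle.load(open('pics/w17.pkl','rb')); c=cam('wrist',o)
P=lambda x,y,z:proj(c,[[*world([x,y]),z]])[0].round(1).tolist()
print('expect px: jar lid',P(29,55.6,110),'r',round(301*28/(o['ee_pos'][2]+82-110),1),'case top ctr',P(-29,55,90))
g=cv2.medianBlur(cv2.cvtColor(im,cv2.COLOR_BGR2GRAY),5); u,v=map(int,P(29,55.6,110)); x0,y0=u-55,max(v-55,0)
k=cv2.HoughCircles(g[y0:v+55,x0:u+55],cv2.HOUGH_GRADIENT,1,60,param1=80,param2=12,minRadius=25,maxRadius=42)
if k is not None:
    for q in k[0][:2]: print('circle',q[0]+x0,q[1]+y0,q[2],'tray',tr('w17',[(q[0]+x0,q[1]+y0)],110))
h=cv2.cvtColor(im,cv2.COLOR_BGR2HSV); m=cv2.inRange(h,(0,80,70),(18,255,255)); m[235:]=0
m=cv2.morphologyEx(m,cv2.MORPH_OPEN,np.ones((5,5)))
for b in blobs(m,500):
    for z in (90,95,65):
        Q=((cast(c,b[:,0],z)[:,:2]-C0)@M.T); print(cv2.boundingRect(b),z,'x',Q[:,0].min().round(1),Q[:,0].max().round(1),'y',Q[:,1].min().round(1),Q[:,1].max().round(1))
# bystanders: compare top view before/after
a=cv2.imread('pics/top0.png'); b=vision.get_image('top')[:,:,::-1]; cv2.imwrite('pics/top1.png',b)
d=(cv2.GaussianBlur(cv2.absdiff(a,b),(3,3),0).max(2)>40).astype(np.uint8)*255
for k in blobs(d,6): print('changed',cv2.boundingRect(k),cv2.contourArea(k))
E
```

```text
t 38.15 pos [518.5  55.7 318.7] closing deg 14.96 z [-0.001  0.    -1.   ] w 87.9 F [ 0.1  0.2 -1.2]
expect px: jar lid [319.2, 111.8] r 29.0 case top ctr [260.8, 112.8]
circle 317.5 108.5 31.4 tray [[27.4, 58.6]]
(238, 146, 109, 88) 90 x -55.1 56.9 y -72.4 22.4
(238, 146, 109, 88) 95 x -53.7 56.4 y -70.4 22.8
(238, 146, 109, 88) 65 x -61.8 59.1 y -82.3 20.1
(231, 83, 59, 59) 90 x -57.4 -1.0 y 27.4 82.9
(231, 83, 59, 59) 95 x -56.0 -0.5 y 27.8 82.4
(231, 83, 59, 59) 65 x -64.3 -3.4 y 25.6 85.5
changed (316, 398, 15, 2) 8.5
changed (136, 387, 8, 7) 16.0
changed (133, 381, 9, 5) 14.0
changed (336, 372, 23, 25) 140.5
changed (138, 369, 15, 13) 55.0
changed (153, 356, 5, 5) 10.0
changed (263, 346, 84, 54) 3390.5
changed (354, 341, 4, 27) 45.0
changed (323, 335, 18, 9) 32.0
changed (223, 331, 55, 14) 144.5
changed (141, 311, 124, 89) 4452.5
changed (293, 307, 62, 51) 1401.5
changed (284, 303, 6, 7) 14.0
changed (127, 287, 3, 6) 9.0
changed (140, 285, 8, 19) 54.0
changed (134, 283, 4, 15) 28.5
changed (50, 268, 105, 113) 5435.5
changed (288, 248, 5, 6) 16.0
changed (323, 241, 6, 5) 11.5
changed (282, 217, 53, 89) 2384.0
changed (406, 208, 31, 36) 554.5
changed (278, 174, 61, 56) 2010.0
changed (409, 160, 27, 25) 375.5
changed (283, 154, 2, 28) 26.5
changed (278, 154, 3, 29) 42.0
changed (287, 152, 39, 28) 790.0
changed (327, 151, 4, 20) 31.5
changed (291, 143, 23, 8) 89.0
changed (218, 141, 33, 39) 683.5
changed (355, 129, 15, 14) 130.5
```

Run:
```python
from tf import *
im=cv2.imread('pics/w17.png'); s=im.astype(int).sum(2)
print('row112',[int(v) for v in s[112,282:360]]); print('col319',[int(v) for v in s[70:150,319]])
print(im[112,320],im[75,320])
print('tr at z110',tr('w17',[(290,112),(348,112),(319,83),(319,141)],110))
```

```text
row112 [231, 229, 233, 233, 237, 220, 191, 154, 439, 527, 537, 540, 539, 538, 535, 536, 534, 529, 527, 527, 528, 526, 531, 537, 543, 546, 543, 547, 546, 546, 539, 540, 539, 534, 535, 532, 525, 522, 523, 521, 520, 517, 520, 523, 525, 533, 541, 547, 540, 534, 532, 535, 538, 540, 533, 531, 525, 522, 522, 523, 522, 528, 529, 527, 522, 505, 463, 459, 437, 421, 422, 435, 418, 403, 384, 404, 420, 424]
col319 [406, 424, 403, 396, 380, 429, 441, 442, 341, 495, 526, 527, 520, 524, 528, 530, 536, 537, 531, 530, 534, 534, 530, 527, 524, 518, 515, 521, 534, 528, 526, 524, 529, 534, 538, 537, 544, 546, 534, 524, 520, 522, 522, 529, 535, 538, 542, 546, 544, 544, 534, 525, 525, 527, 530, 535, 539, 537, 536, 534, 537, 540, 531, 524, 519, 523, 531, 534, 533, 515, 219, 121, 117, 115, 112, 124, 183, 200, 218, 216]
[182 170 171] [150 146 142]
tr at z110 [[1.9, 55.5], [55.7, 55.5], [28.8, 80.8], [28.8, 28.9]]
```

The lid is centred at tray (28, 57), which means the jar is upright and in its bay. The case, tall box and low box all read upright inside the walls. In the top view nothing but the packed items and the arm has changed. Handing in.

```bash
python3 -c "
from workcell import close_job
print(close_job())"
```

```text
the job is handed in; nothing more can be done
None
```

The job is handed in at about 38 s: by my measurements all four things stand upright in the tray and no bystander moved, but the hand-in returned no verdict, and I viewed 11 pictures, one over the limit of 10.

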